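# Hold the reading lens over a registered bone plate

### The job

Push the blue carrier with the bone plate along the inspection board, without lifting it, until it sits snugly in the corner against both metal stops. Then pick up the reading lens by its handle and hold it level, centred above the plate, with the lens at the height of the yellow focus collar on the post; finish while still holding it there, still. Do not press the lens on the carrier, shift the focus collar, or disturb the other things on the worktop.

Things in the scene. Friction and masses are not known exactly. Their poses are not given: they have to be found in the camera images.
- board: grey inspection board, 220 (x) by 260 (y) by 10 mm thick, fixed on the worktop, turned up to 0.3 rad. Origin: centre of underside; x points to the far stop, y to the left stop, z up. Two aluminium stops, 12 mm wide, 10 mm high above the board: far stop (inner face at x = +70 mm, y from -72 to +78 mm), left stop (inner face at y = +80 mm, x from -42 to +68 mm)
- stop_corner (a point): point on the board where the inner faces of the two stops meet, 17 mm above the worktop (half the carrier's height above the board); axes as the board's
- carrier_center (a point): centre (half-way up) of the loose blue carrier, 44 (x) by 90 (y) by 14 mm high, about 120 g, lying on the board, a steel bone plate lengthwise in the middle of its top. Axes as the board's when registered; it then lies 22 mm in x and 45 mm in y short of the stops' inner faces, i.e. at (-22, -45, 0) mm in stop_corner's frame. Starts up to 0.3 rad askew, about 35 to 65 mm short of each stop
- focus_mark (a point): centre of the yellow focus collar, 22 mm wide, 10 mm high, on an 8 mm steel post (top 167 mm above the worktop) that stands at x = +95, y = +112 mm on the board. Its height (105 to 150 mm above the worktop, different each time) is that at which the centre of the lens is to be held. It slides on the post with 4 N friction and must stay as set
- loupe_grip (a point): grip point of the loose reading lens (about 90 g): the middle of the green band on its dark grey handle, half-way up, 9 mm above the worktop while it lies flat, close to its balance point. The handle is a bar 18 mm wide (y), 18 mm high, from x = -70 to +38 mm about this point. x points along the handle to the lens, z up
- lens_center (a point): centre of the round lens of the reading lens, in a black rim of 72 mm outer diameter and 12 mm high; 95 mm ahead (x) of loupe_grip and 1 mm below it; axes as those of loupe_grip, z square to the lens
- kidney_dish: white kidney-shaped dish, 100x202x32 mm, bystander to the left; origin centre of underside; leave it alone
- sample_cup: sample cup with yellow lid, 60x60x64 mm, bystander; origin centre of underside; leave it alone
- vial_pink: small vial with pink cap, 25x26x52 mm, bystander; origin centre of underside; leave it alone
- carton: small white and teal carton, 55x110x30 mm, bystander at the left; origin centre of underside; leave it alone
- syringe: syringe with pink needle cap, lying, 28x159x17 mm, bystander at the right; origin centre of underside; leave it alone
- marker: black and green marker pen, lying, 15x137x18 mm, bystander in front; origin centre of underside; leave it alone
Not all that is in view belongs to the job. What is shaped like the part that bears loupe_grip but purple is not meant. Of the things like the part that bears carrier_center, leave any that is green; of the rest the larger one is meant.

How it is judged:
On the way, in this order (a step that is already met when the one before it is completed fails the run):
1. the carrier is registered against both stops while the reading lens still lies on the worktop (x of carrier_center in the frame of stop_corner above -0.025 m and y of carrier_center in the frame of stop_corner above -0.048 m and angle between the x axis of carrier_center and the x axis of stop_corner, either way round below 0.05 rad and z of carrier_center in the frame of stop_corner below 0.004 m and height (world z) of loupe_grip below 0.02 m), for 0.2 s.
2. the reading lens is held in the fingers, clear of the worktop (height (world z) of loupe_grip above 0.05 m and contact force between the fingers and loupe above 0.5 N), for 0.2 s.
At the end, for the whole second after the job is handed in: Carrier flat on the board within 3 mm of both stops, square within 0.05 rad; fingers hold the lens still, clear of board, post and carrier, level within 0.12 rad, its centre within 14 mm horizontally of the carrier's centre and within 8 mm of the focus collar's height (x of carrier_center in the frame of stop_corner above -0.025 m and y of carrier_center in the frame of stop_corner above -0.048 m and angle between the x axis of carrier_center and the x axis of stop_corner, either way round below 0.05 rad and z of carrier_center in the frame of stop_corner below 0.004 m and horizontal distance between lens_center and carrier_center below 0.014 m and z of lens_center in the frame of focus_mark between -0.008 and 0.008 m and angle between lens_center's own z axis and vertical below 0.12 rad and contact force between the fingers and loupe above 0.5 N and contact force between loupe and board below 0.1 N and contact force between loupe and carrier below 0.1 N and linear speed of each of loupe, carrier below 0.02 m/s); the arm keeps its last pose, push and grip.
It fails at once if the carrier is lifted off the board (z of carrier_center in the frame of stop_corner above 0.01 m).
It fails at once if the reading lens is pressed on the carrier (contact force between loupe and carrier above 1 N).
It fails at once if the focus collar is shifted (distance of focus_mark from where it was at the start of the episode above 0.005 m).
It fails at once if a bystander is disturbed (distance of any of kidney_dish, sample_cup, vial_pink, carton, syringe, marker from where it was at the start of the episode above 0.02 m).
It also fails if it takes over 67 s, if anything falls off the work surface, if the arm or the gripper's body presses on something with over 40 N, if the wrist force passes 120 N, or if a joint passes its speed limit or range.

### The arm

A 7-joint arm with a two-finger parallel gripper is mounted at the origin on a cart in front of the work surface, level with it; the furniture and walls round the work are solid. World frame = base frame: x ahead of the robot, y to its left, z up, the work surface at z = 0. Lengths are in m, angles in rad, forces in N, time in s.
With the tool pointing down it reaches from about 0.4 to 0.85 m from the base axis. Payload 4.4 kg.
Tool frame: the origin (TCP) lies on the centre line of the jaws, within the pads' length; the fingertips stand 22 mm ahead of it and the grasp point (between the pads) lies 3 mm ahead of it; z points along the fingers, y is the direction in which the jaws open and shut (so a half turn about z gives the same grasp; the last joint's range is limited). The gripper opens to 94 mm and grips with 3 to 60 N. Pads are 16 mm wide; open, the fingers measure 119 mm over their backs; the gripper's body (75 mm by 177 mm) begins 78 mm behind the grasp point.
Start: joints at [1.09, 0.628, 0.038, 1.517, -0.027, 0.996, -0.02], TCP at [0.262, -0.595, 0.227] pointing down, gripper open.
Joint ranges: [-3.06, 3.06], [-0.37, 2.12], [-1.25, 1.32], [0.18, 2.47], [-1.1, 4.24], [0.23, 1.98], [-2.94, 2.94]. Speed limits (rad/s): [2.57, 2.57, 3.14, 3.14, 3.14, 3.14, 3.14].

### API

Orientations are given as [roll, pitch, yaw] about the fixed x, y, z axes, in that order (R = Rz(yaw) Ry(pitch) Rx(roll)).
In Python, from station import ctrl gives the robot as it stands.
- The arm moves only by the shell command python3 -m pendant 'ROWS' [FORCE]. ROWS is JSON, a list of rows, each an object of numbers: "x", "y", "z": the shift along the tool's x, y, z in cm; "yaw": the turn about the tool's z in units of 6 degrees (1.0 is 6 degrees); "claw": the gripper command: -1 is fully open, 1 is shut, values between are in proportion. In form: [{"x": .., "y": .., "z": .., "yaw": .., "claw": ..}, ...]. A call has 1 to 10 rows; each row shifts and turns the pose as measured when the row begins, along the tool's axes as they then stand; what a row does not reach is not made up. A row lasts 1/10 s, in which the tool goes at most 50 mm and 8.59 degrees, less where a joint would pass 70% of its speed; a pose out of reach is approached as far as the arm can. A call with a gripper value outside its range is refused whole. The fingers move at their own pace and stop on an object; FORCE is the grip in N (left out, the last holds). Time passes only in rows, so rows that do not move let the fingers close. It gives the time, the measured TCP pose, the force and the opening at its end, in the units of the state.
- ctrl.sense(): the state, without advancing time (a new reading comes with each control period).
- ctrl.camera(name): name is "scene" or "side" or "wrist"; returns a dict with "frame" (420x560x3 uint8, blue, green, red), "intrinsics" (3x3 intrinsics, pixels), "origin" and "orientation" of the camera in the world. Camera axes: x right, y up, looking along -z (the intrinsics and any distortion apply to the point x, -y, -z); pixel columns grow to the right and rows downward; lengths in m; the calibration is good to about 2 mm. The wrist camera is an equidistant fisheye: a pixel r from the principal point sees the ray r / f radians off the axis. A picture is of the moment at which its call begins. There is no depth.
- ctrl.close_job(): hands the job in, once; it reports no verdict.
The state is a dict: "clock": time; "qpos": joint angles; "joint_velocities": joint speeds; "joint_efforts": joint torques, N m; "tool_pos": TCP position; "tcp_rot": TCP orientation; "contact_force": force on the tool from outside, world axes, zero at the start; "ft_torque": the same for the moment, N m; "grip_width": finger opening in m.
Only numpy, scipy, OpenCV 4.12 (cv2) and the standard library are available. Lean on these libraries where they do the work, as an engineer would, in place of code of your own. Each camera call takes 0.05 s, during which the arm holds its last target.

## Working session

There is one attempt and no reset: what is moved stays moved. The work goes in short steps, Python scripts to look and compute and a shell command to move; the robot and the scene stay as the last step left them, time stands still between calls to the robot, and variables do not carry over. Pictures are saved under pics/ and viewed, and the job is handed in when it is done.

```bash
ls; mkdir -p pics; python3 - <<'E'
from station import ctrl
import cv2
s=ctrl.sense(); print(s)
for n in ["scene","side","wrist"]:
    c=ctrl.camera(n); cv2.imwrite(f"pics/{n}0.png",c["frame"]); print(n,c["intrinsics"],c["origin"],c["orientation"],[k for k in c])
E
```

```text
pics
{'clock': 0.0, 'qpos': array([ 1.09019729,  0.62931948,  0.03839629,  1.51832059, -0.0270089 ,
        0.99630798, -0.01999203]), 'joint_velocities': array([ 1.82855180e-04,  8.24429661e-04, -1.58214948e-03, -3.79067041e-05,
       -7.50142858e-04, -2.11585518e-04, -1.26286961e-03]), 'joint_efforts': array([ 4.91187984e-04, -5.49715698e+01,  1.14354014e+00, -1.86629677e+01,
       -5.23443497e-02,  2.37160432e-02,  1.56172919e-04]), 'tool_pos': array([ 0.26176387, -0.59429846,  0.22658568]), 'tcp_rot': array([-3.13975341e+00, -1.23431750e-05,  4.14840165e-01]), 'contact_force': array([ 0.04996716, -0.17376338, -0.50278975]), 'ft_torque': array([ 0.00157098,  0.02626833, -0.00234177]), 'grip_width': 0.09420417884037983}
scene [[512.34360432   0.         285.29456169]
 [  0.         512.34360432 212.1465872 ]
 [  0.           0.           1.        ]] [-0.13918753  1.27482428  1.48691664] [ 0.83733065  0.01730478 -2.69041013] ['frame', 'intrinsics', 'origin', 'orientation']
side [[493.10028852   0.         282.82992424]
 [  0.         493.10028852 214.60415917]
 [  0.           0.           1.        ]] [-0.16768214 -1.58363113  0.72937408] [ 1.20965888  0.01853498 -0.46007689] ['frame', 'intrinsics', 'origin', 'orientation']
wrist [[325.1922621    0.         284.65602142]
 [  0.         325.1922621  214.24984614]
 [  0.           0.           1.        ]] [ 0.33156515 -0.56323729  0.38396241] [-2.64845264e-01  5.16586096e-04 -1.15567852e+00] ['frame', 'intrinsics', 'origin', 'orientation']
```

View pics/scene0.png

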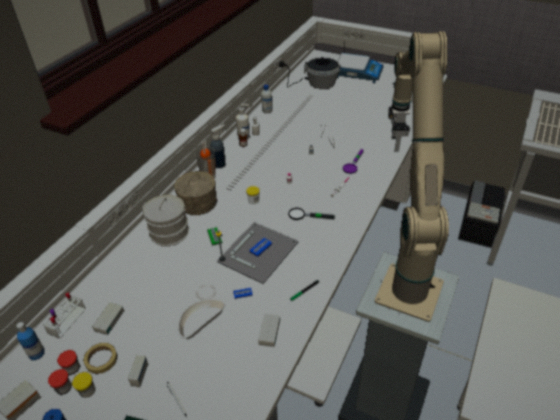

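View pics/side0.png

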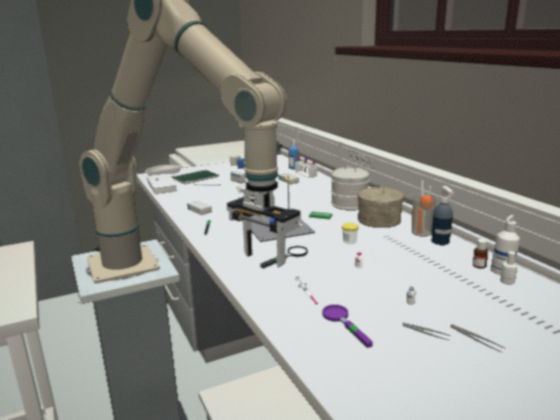

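View pics/wrist0.png

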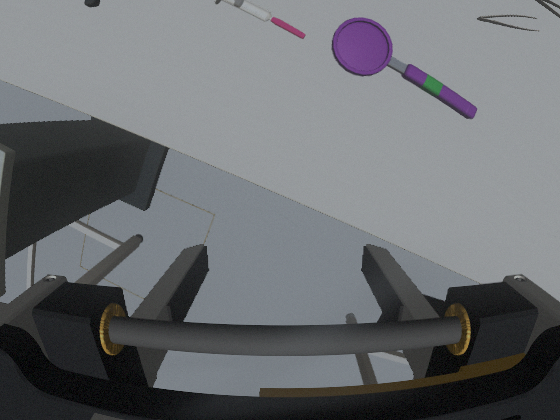

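```bash
cat > h.py <<'E'
import numpy as np, cv2
from scipy.spatial.transform import Rotation as R
from station import ctrl
def rays(c,px,wrist=False):
    K=c["intrinsics"]; px=np.atleast_2d(px).astype(float)
    u=(px[:,0]-K[0,2])/K[0,0]; v=(px[:,1]-K[1,2])/K[1,1]
    if wrist:
        r=np.hypot(u,v)+1e-12; s=np.sin(r)/r
        d=np.c_[u*s,-v*s,-np.cos(r)]
    else: d=np.c_[u,-v,-np.ones(len(u))]
    return R.from_euler('xyz',c["orientation"]).apply(d)
def plane(c,px,z,wrist=False):
    d=rays(c,px,wrist); o=np.array(c["origin"]); t=(z-o[2])/d[:,2]
    return o+d*t[:,None]
def proj(c,P,wrist=False):
    q=R.from_euler('xyz',c["orientation"]).inv().apply(np.atleast_2d(P)-c["origin"])
    K=c["intrinsics"]; x,y,w=q[:,0],-q[:,1],-q[:,2]
    if wrist:
        rr=np.hypot(x,y); th=np.arctan2(rr,w); u,v=x/rr*th,y/rr*th
    else: u,v=x/w,y/w
    return np.c_[u*K[0,0]+K[0,2],v*K[1,1]+K[1,2]]
def shot(name,fn):
    c=ctrl.camera(name); cv2.imwrite(f"pics/{fn}.png",c["frame"]); return c
def blobs(mask,mn=8):
    n,l,st,ce=cv2.connectedComponentsWithStats(mask.astype(np.uint8))
    return [(st[i],ce[i],l==i) for i in range(1,n) if st[i][4]>=mn]
E
python3 - <<'E'
from h import *
c=shot("scene","s1")
f=c["frame"]; hsv=cv2.cvtColor(f,cv2.COLOR_BGR2HSV)
cr=f[190:320,170:350]; cv2.imwrite("pics/s1c.png",cv2.resize(cr,None,fx=4,fy=4,interpolation=cv2.INTER_CUBIC))
for nm,lo,hi,z in [("blue",(100,120,50),(125,255,255),.017),("green",(45,100,40),(85,255,255),.014),("yellow",(20,120,80),(35,255,255),.064)]:
    m=cv2.inRange(hsv,lo,hi)>0
    for st,ce,_ in blobs(m,5):
        ys,xs=np.nonzero(_); P=plane(c,np.c_[xs,ys],z)[:,:2]
        rect=cv2.minAreaRect(P.astype(np.float32)*1000)
        print(nm,ce.round(1),st[4],P.mean(0).round(3),[np.round(t,1) for t in rect])
c=shot("side","d1"); f=c["frame"]; cv2.imwrite("pics/d1c.png",cv2.resize(f[165:285,200:370],None,fx=4,fy=4,interpolation=cv2.INTER_CUBIC))
E
```

```text
blue [372.   69.4] 218 [ 0.683 -1.59 ] [array([  679.7, -1602. ]), array([205.4, 162.2]), np.float64(75.1)]
blue [347.  70.] 5 [ 0.82 -1.52] [array([  820.2, -1519.6]), array([24.6,  0. ]), np.float64(23.9)]
blue [265.5  86.5] 16 [ 1.184 -1.129] [array([ 1183.7, -1129.4]), array([17.8, 37.4]), np.float64(27.4)]
blue [260.3 246.7] 170 [0.596 0.045] [array([596.1,  43.6]), array([93.7, 49.1]), np.float64(77.1)]
blue [242.4 292.8] 106 [0.546 0.28 ] [array([546.1, 279. ]), array([62.7, 33.9]), np.float64(37.3)]
blue [ 26.2 337.5] 232 [1.119 0.761] [array([1119.3,  763.5]), array([48.3, 82.9]), np.float64(47.2)]
blue [ 35.9 356.8] 20 [1.031 0.803] [array([1032.1,  803.3]), array([28.3, 10.7]), np.float64(48.9)]
blue [ 53.1 414.8] 168 [0.832 0.928] [array([832.6, 925.4]), array([55.3, 31.3]), np.float64(25.4)]
green [357.5 156. ] 6 [ 0.455 -0.7  ] [array([ 455.2, -700. ]), array([ 4.8, 17. ]), np.float64(19.9)]
green [318.1 214.9] 21 [ 0.462 -0.228] [array([ 463.2, -230. ]), array([25.6, 19.1]), np.float64(23.4)]
green [212.1 237.3] 66 [0.801 0.078] [array([804.4,  72.1]), array([27.6, 92.1]), np.float64(50.6)]
green [215.2 229.5] 11 [0.814 0.034] [array([813.4,  36.3]), array([ 8.3, 24.5]), np.float64(31.6)]
green [296.4 295.2] 37 [0.363 0.204] [array([362.6, 203.1]), array([54.5, 11.7]), np.float64(68.6)]
yellow [252.6 190.7] 98 [ 0.762 -0.201] [array([ 763.1, -202.6]), array([48.1, 62.4]), np.float64(28.1)]
yellow [218.1 233.8] 22 [0.758 0.092] [array([758.1,  93. ]), array([15.9, 24.2]), np.float64(31.3)]
yellow [100.8 368.9] 11 [0.776 0.763] [array([775.7, 763.5]), array([21.7,  5.7]), np.float64(52.1)]
yellow [ 81.6 380.8] 267 [0.802 0.82 ] [array([802.3, 819. ]), array([54.7, 58.8]), np.float64(76.6)]
```

View pics/s1c.png

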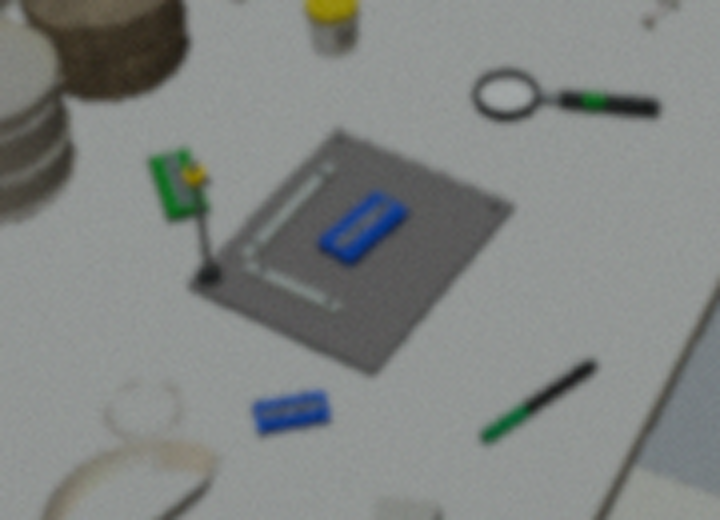

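View pics/d1c.png

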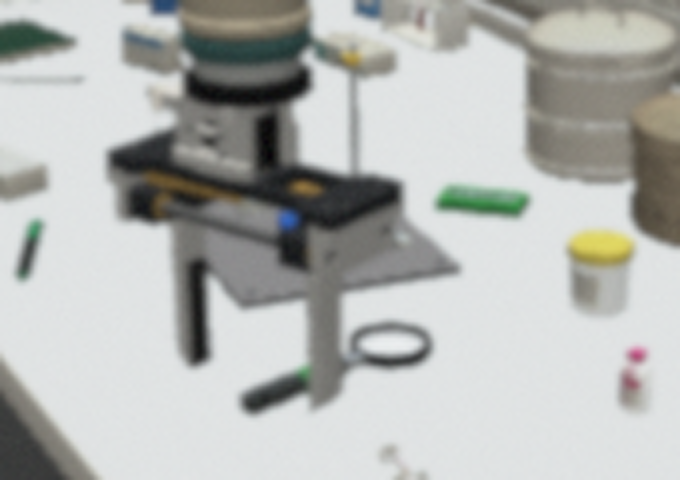

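```bash
python3 - <<'E'
from h import *
c=ctrl.camera("scene")
P=plane(c,[(255,222.5),(298.2,241.7),(263.7,283.7),(217.5,261.7)],.01)[:,:2]
print(P.round(3)); 
for i in range(4):
    d=P[(i+1)%4]-P[i]; print(np.hypot(*d).round(3),np.arctan2(d[1],d[0]).round(3))
print("ctr",P.mean(0))
# carrier
f=c["frame"]; hsv=cv2.cvtColor(f,cv2.COLOR_BGR2HSV)
print("lens px", plane(c,[(170+507/4,190+94/4),(170+595/4,190+101/4)],.009).round(3))
E
```

```text
[[ 0.686 -0.077]
 [ 0.473 -0.05 ]
 [ 0.498  0.204]
 [ 0.713  0.182]]
0.215 3.017
0.255 1.474
0.216 -0.102
0.26 -1.674
ctr [0.59251735 0.0644982 ]
lens px [[ 0.551 -0.203  0.009]
 [ 0.46  -0.232  0.009]]
```

```bash
python3 -m pendant '[{"z":-3,"yaw":1},{"z":-3,"yaw":1},{"z":-3,"yaw":1},{"z":-3,"yaw":1},{"z":-3,"yaw":1},{"x":2,"y":-4.5},{"x":2,"y":-4.5},{"x":2,"y":-4.5},{"x":2,"y":-4.5},{"x":2,"y":-4.5}]'; python3 -m pendant '[{"x":1,"y":-4.5},{"x":1,"y":-4.5},{"x":1,"y":-4.5},{"x":1,"y":-4.5},{"x":1,"y":-4.5},{"y":-4.5},{"y":-4.5},{}]'
```

```text
$[0]: bad value
$[0]: bad value
```

Rows apparently need all keys.

```bash
python3 -m pendant '[{"x":0,"y":0,"z":-3,"yaw":1,"claw":-1},{"x":0,"y":0,"z":-3,"yaw":1,"claw":-1},{"x":0,"y":0,"z":-3,"yaw":1,"claw":-1},{"x":0,"y":0,"z":-3,"yaw":1,"claw":-1},{"x":0,"y":0,"z":-3,"yaw":1,"claw":-1},{"x":2,"y":-4.5,"z":0,"yaw":0,"claw":-1},{"x":2,"y":-4.5,"z":0,"yaw":0,"claw":-1},{"x":2,"y":-4.5,"z":0,"yaw":0,"claw":-1},{"x":2,"y":-4.5,"z":0,"yaw":0,"claw":-1},{"x":2,"y":-4.5,"z":0,"yaw":0,"claw":-1}]'
```

```text
clock: 1.3
tool_pos: [0.3883, -0.386, 0.3813]
tcp_rot: [3.14, 0.003, -0.147]
contact_force: [0.5, -0.5, 0.7]
grip_width: 0.0941
```

```bash
python3 -m pendant '[{"x":0.4,"y":-4.5,"z":0,"yaw":0,"claw":-1},{"x":0.4,"y":-4.5,"z":0,"yaw":0,"claw":-1},{"x":0.4,"y":-4.5,"z":0,"yaw":0,"claw":-1},{"x":0.4,"y":-4.5,"z":0,"yaw":0,"claw":-1},{"x":0.4,"y":-4.5,"z":0,"yaw":0,"claw":-1},{"x":0.4,"y":-4.5,"z":0,"yaw":0,"claw":-1},{"x":0.4,"y":-4.5,"z":0,"yaw":0,"claw":-1},{"x":0.4,"y":-4.5,"z":0,"yaw":-0.3,"claw":-1},{"x":0.4,"y":-3.5,"z":0,"yaw":0,"claw":-1},{"x":0,"y":0,"z":0,"yaw":0,"claw":-1}]'
python3 - <<'E'
from h import *
c=shot("wrist","w2"); print(ctrl.sense()["tool_pos"],c["origin"],c["orientation"])
E
```

```text
clock: 2.3
tool_pos: [0.4835, 0.0251, 0.382]
tcp_rot: [-3.14, -0.003, -0.1]
contact_force: [-0.7, 0.1, 0.4]
grip_width: 0.0941
[0.48310345 0.02234013 0.38195893] [0.55876635 0.01780385 0.53950011] [-2.61450405e-01  1.39265708e-03 -1.67038323e+00]
```

View pics/w2.png

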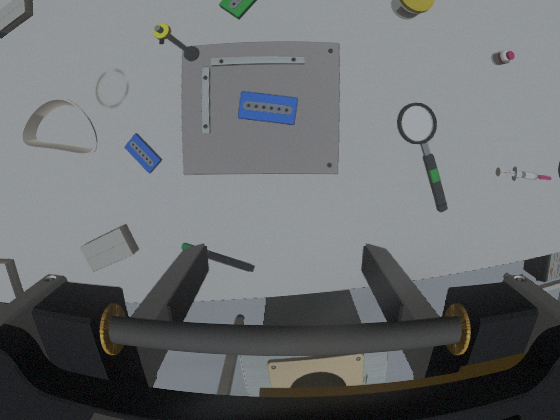

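```bash
python3 - <<'E'
from h import *
c=ctrl.camera("wrist"); f=c["frame"]; hsv=cv2.cvtColor(f,cv2.COLOR_BGR2HSV)
cv2.imwrite("pics/w3a.png",cv2.resize(f[15:190,130:350],None,fx=3.5,fy=3.4,interpolation=cv2.INTER_CUBIC))
cv2.imwrite("pics/w3b.png",cv2.resize(f[90:220,380:470],None,fx=4.5,fy=4.5,interpolation=cv2.INTER_CUBIC))
m=cv2.inRange(hsv,(100,120,50),(125,255,255))>0
for st,ce,_ in blobs(m,60):
    if st[1]>240: continue
    cl=cv2.morphologyEx(_.astype(np.uint8),cv2.MORPH_CLOSE,np.ones((9,9)))
    ys,xs=np.nonzero(cl); P=plane(c,np.c_[xs,ys],.024 if ce[0]>200 else .014,True)[:,:2]
    r=cv2.minAreaRect(P.astype(np.float32)*1000); print("blue",ce.round(1),st[4],P.mean(0).round(4),[np.round(t,1) for t in r], cv2.boxPoints(r).round(1).tolist())
# board mask
g=cv2.cvtColor(f,cv2.COLOR_BGR2GRAY)
print("gray board",hsv[150,260],hsv[200,300], "stop",hsv[61,240])
m=((g<135)&(hsv[:,:,1]<60)); 
for st,ce,k in blobs(m,3000):
    print(st,ce)
m=cv2.inRange(hsv,(45,100,40),(85,255,255))>0
for st,ce,k in blobs(m,20):
    print("green",ce,st[4],plane(c,ce,.018,True).round(4))
m=cv2.inRange(hsv,(20,120,80),(35,255,255))>0
for st,ce,k in blobs(m,20):
    print("yellow",ce,st)
E
```

```text
blue [265.1 107.6] 1085 [0.5962 0.0425] [array([596.2,  42.2]), array([88.7, 43.1]), np.float64(76.7)] [[565.0, 4.0], [607.0, -5.900000095367432], [627.4000244140625, 80.30000305175781], [585.5, 90.30000305175781]]
blue [140.5 153.4] 446 [0.5519 0.2659] [array([551.9, 266.3]), array([67. , 32.7]), np.float64(39.0)] [[515.5999755859375, 257.8999938964844], [536.0999755859375, 232.60000610351562], [588.2000122070312, 274.70001220703125], [567.7000122070312, 300.1000061035156]]
gray board [128   9 119] [110  10 152] stop [ 90  16 145]
[  153    35   185   140 18470] [258.13178127 108.69225772]
[    0   243   560   177 58315] [268.47469776 335.05142759]
[ 414  355  146   65 3172] [513.83921816 401.88020177]
green [233.50541516   6.44765343] 277 [[0.7754 0.0761 0.018 ]]
green [432.55238095 174.63809524] 105 [[ 0.4639 -0.2332  0.018 ]]
green [184.15384615 246.02564103] 39 [[0.3798 0.212  0.018 ]]
yellow [416.37603306   3.92975207] [400   0  31  11 242]
yellow [158.78740157  31.59055118] [151  24  15  15 127]
yellow [102.53571429 318.67857143] [100 313   6  11  28]
yellow [466.32824427 335.16030534] [458 314  13  41 131]
yellow [102.94382022 339.86516854] [100 325  10  29  89]
```

View pics/w3a.png

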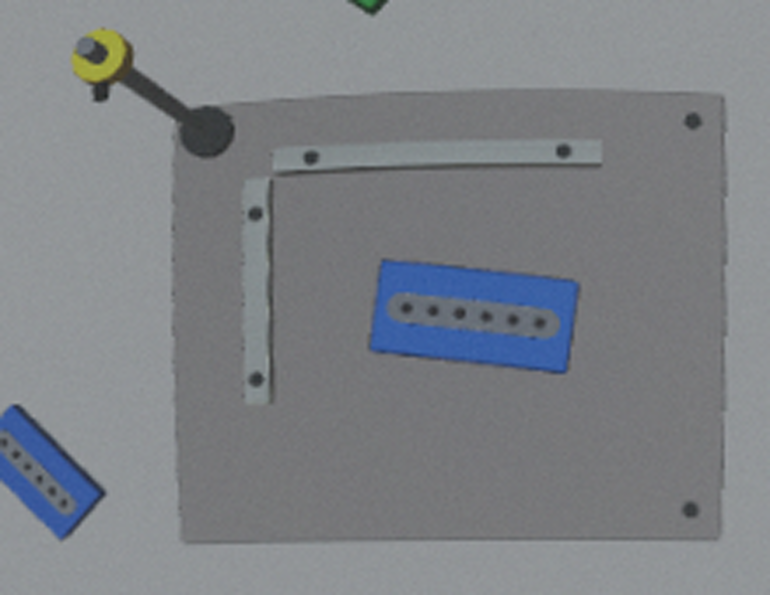

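View pics/w3b.png

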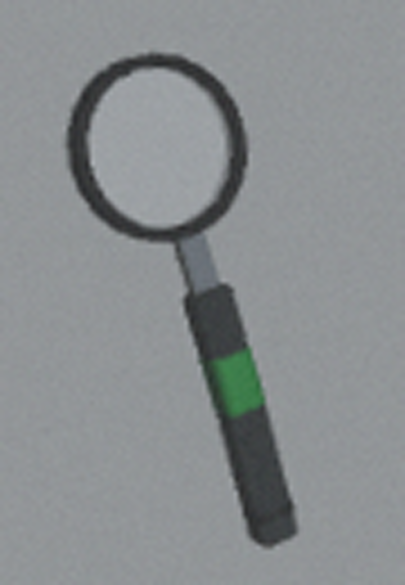

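```bash
cat > m1.py <<'E'
from h import *
c=ctrl.camera("wrist"); print(ctrl.sense()["tool_pos"].round(4))
def pt(l,z): return plane(c,[(a/3.5+130,b/3.4+15) for a,b in l],z,True)[:,:2]
B=pt([(178,107),(723,95),(720,538),(183,541)],.01)
print(B.round(4),"ctr",B.mean(0).round(4))
for i in range(4):
    d=B[(i+1)%4]-B[i]; print(np.hypot(*d).round(4),np.arctan2(d[1],d[0]).round(4))
F=pt([(275,168),(602,162)],.02);L=pt([(269,180),(270,402)],.02)
dF=F[0]-F[1]; dL=L[0]-L[1]
yaw=np.arctan2(-dF[0],dF[1]); print("far",F.round(4),yaw,"left",L.round(4),np.arctan2(dL[1],dL[0]))
# post base
print("post",pt([(207,131)],.01))
E
python3 m1.py
```

```text
[0.4828 0.0184 0.3819]
[[ 0.7228  0.1678]
 [ 0.6945 -0.0877]
 [ 0.4779 -0.0646]
 [ 0.5055  0.1916]] ctr [0.6002 0.0518]
0.257 -1.6812
0.2179 3.0356
0.2577 1.4633
0.2186 -0.1093
far [[ 0.6796  0.1212]
 [ 0.6626 -0.0269]] -0.11445591549333452 left [[0.6741 0.1246]
 [0.5673 0.1362]] -0.10832403463420194
post [[0.7072101 0.1544511]]
```

```bash
python3 -m pendant '[{"x":0,"y":0,"z":0,"yaw":0,"claw":-1},{"x":0,"y":0,"z":0,"yaw":0,"claw":-1}]'; cat > m2.py <<'E'
from h import *
import pickle,sys
c=ctrl.camera("wrist"); pickle.dump(c,open("c.pkl","wb")); f=c["frame"]
print(ctrl.sense()["tool_pos"].round(4),ctrl.sense()["tcp_rot"].round(4),c["origin"])
cv2.imwrite("pics/%s.png"%sys.argv[1],cv2.resize(f[15:190,130:350],None,fx=3.5,fy=3.4,interpolation=cv2.INTER_CUBIC))
cv2.imwrite("pics/%sb.png"%sys.argv[1],cv2.resize(f[90:220,380:470],None,fx=4.5,fy=4.5,interpolation=cv2.INTER_CUBIC))
E
python3 m2.py w5
```

```text
clock: 2.65
tool_pos: [0.4824, 0.0151, 0.382]
tcp_rot: [3.138, -0.003, -0.115]
contact_force: [-0.3, 0.0, -0.4]
grip_width: 0.0941
[0.4824 0.0149 0.382 ] [ 3.1381e+00 -2.6000e-03 -1.1500e-01] [0.55776621 0.00755909 0.53947861]
```

View pics/w5.png

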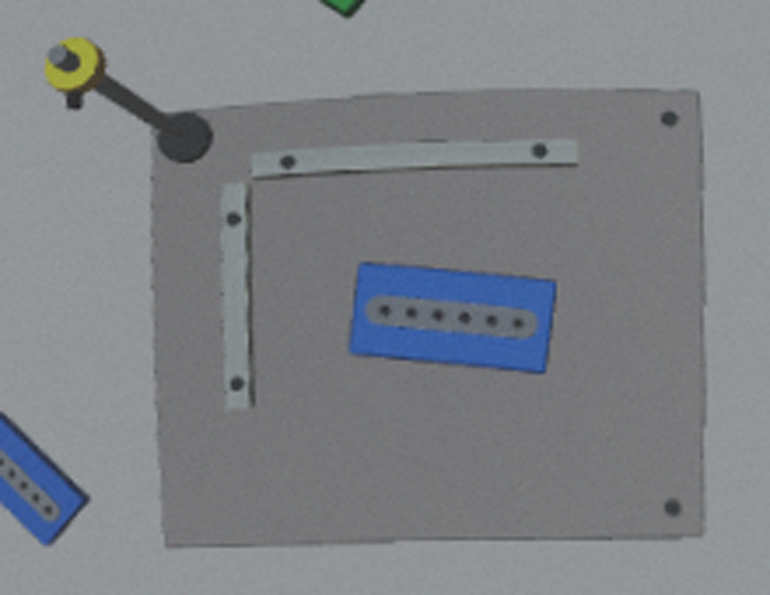

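View pics/w5b.png

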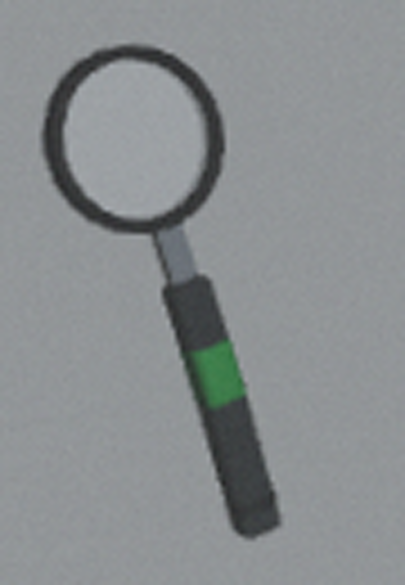

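```bash
cat > m1.py <<'E'
from h import *
import pickle
c=pickle.load(open("c.pkl","rb"));f=c["frame"]; hsv=cv2.cvtColor(f,cv2.COLOR_BGR2HSV)
def pt(l,z): return plane(c,[(a/3.5+130,b/3.4+15) for a,b in l],z,True)[:,:2]
def pb(l,z): return plane(c,[(a/4.5+380,b/4.5+90) for a,b in l],z,True)[:,:2]
B=pt([(151,112),(698,90),(704,535),(167,547)],.01)
print(B.round(4),"ctr",B.mean(0).round(4))
for i in range(4):
    d=B[(i+1)%4]-B[i]; print(np.hypot(*d).round(4),np.arctan2(d[1],d[0]).round(4))
F=pt([(253,176),(578,163)],.02);L=pt([(247,185),(250,407)],.02)
dF=F[0]-F[1]; dL=L[0]-L[1]
print("far",F.round(4),np.arctan2(-dF[0],dF[1]),"left",L.round(4),np.arctan2(dL[1],dL[0]))
print("post",pt([(185,137)],.01),"collar px",(73/3.5+130,64/3.4+15))
yaw=-0.112; ex=np.array([np.cos(yaw),np.sin(yaw)]); ey=np.array([-ex[1],ex[0]])
ctr=B.mean(0)
tb=lambda P:np.c_[(P-ctr)@ex,(P-ctr)@ey]*1000
print("board frame far",tb(F).round(1),"left",tb(L).round(1),"post",tb(pt([(185,137)],.01)).round(1))
m=cv2.inRange(hsv,(100,120,50),(125,255,255))>0
for st,ce,k in blobs(m,60):
    if st[1]>240 or ce[0]<200: continue
    cl=cv2.morphologyEx(k.astype(np.uint8),cv2.MORPH_CLOSE,np.ones((9,9)))
    ys,xs=np.nonzero(cl); P=plane(c,np.c_[xs,ys],.024,True)[:,:2]
    r=cv2.minAreaRect(tb(P).astype(np.float32)); print("carrier board",[np.round(t,1) for t in r],cv2.boxPoints(r).round(1).tolist())
# loupe
m=cv2.inRange(hsv,(45,100,40),(85,255,255))>0
for st,ce,k in blobs(m,20):
    if ce[0]>300: print("green",ce,plane(c,ce,.017,True).round(4))
lc=pb([(133,138)],.012)[0]; g=pb([(222,373)],.018)[0]; e=pb([(262,527)],.018)[0]; nk=pb([(187,283)],.018)[0]
d=lc-g; print("loupe lens",lc,"grip",g,np.hypot(*d),np.arctan2(d[1],d[0]),"end",e,"neck",nk,np.arctan2(*(nk-e)[::-1]),np.hypot(*(nk-e)))
E
python3 m1.py
```

```text
[[ 0.7239  0.174 ]
 [ 0.6964 -0.0835]
 [ 0.4788 -0.0626]
 [ 0.5046  0.1946]] ctr [0.6009 0.0556]
0.259 -1.677
0.2186 3.0459
0.2585 1.4711
0.2203 -0.0934
far [[ 0.6778  0.1248]
 [ 0.6622 -0.023 ]] -0.10492657599415962 left [[0.6739 0.1281]
 [0.5668 0.1398]] -0.10878175945767735
post [[0.70689505 0.15819574]] collar px (150.85714285714286, 33.82352941176471)
board frame far [[ 68.7  77.3]
 [ 69.7 -71.3]] left [[ 64.4  80.2]
 [-43.3  79.8]] post [[ 93.8 113.8]]
carrier board [array([ -3.2, -13.9]), array([89. , 43.3]), np.float64(83.0)] [[-30.100000381469727, -55.5], [12.800000190734863, -60.79999923706055], [23.700000762939453, 27.600000381469727], [-19.299999237060547, 32.900001525878906]]
green [428.19811321 172.59433962] [[ 0.464  -0.2337  0.017 ]]
loupe lens [ 0.55492273 -0.20575604] grip [ 0.46347355 -0.23546883] 0.09615509201876919 0.31415087066951636 end [ 0.40022096 -0.25275605] neck [ 0.49917256 -0.22187851] 0.3024720285123076 0.10365732699980368
```

```bash
python3 -m pendant '[{"x":1.1,"y":-0.85,"z":4,"yaw":0,"claw":-0.06},{"x":1.1,"y":-0.85,"z":4,"yaw":0,"claw":-0.06},{"x":1.1,"y":-0.85,"z":4,"yaw":0,"claw":-0.06},{"x":1.1,"y":-0.85,"z":4,"yaw":0,"claw":-0.06},{"x":1.1,"y":-0.85,"z":4,"yaw":0,"claw":-0.06},{"x":0,"y":0,"z":3,"yaw":0,"claw":-0.06},{"x":0,"y":0,"z":0,"yaw":0,"claw":-0.06},{"x":0,"y":0,"z":0,"yaw":0,"claw":-0.06}]'
```

```text
clock: 3.5
tool_pos: [0.5501, 0.0424, 0.1481]
tcp_rot: [3.138, -0.014, -0.13]
contact_force: [-0.3, 0.3, 0.7]
grip_width: 0.0496
```

```bash
cat >> h.py <<'E'
BY=-0.106; BC=np.array([.601,.0556]); EX=np.array([np.cos(BY),np.sin(BY)]); EY=np.array([-EX[1],EX[0]])
def toB(p): return np.array([(p[:2]-BC)@EX,(p[:2]-BC)@EY])*1000
def fromB(b): return BC+b[0]/1000*EX+b[1]/1000*EY
def need(target,z=None):
    s=ctrl.sense(); p=s["tool_pos"]; y=s["tcp_rot"][2]; d=np.array(target)-p[:2]
    print("tool x,y cm",round(100*(d@[np.cos(y),np.sin(y)]),2),round(100*(d@[np.sin(y),-np.cos(y)]),2),"z",None if z is None else round(100*(p[2]-z),2))
def st():
    s=ctrl.sense(); print("board",toB(s["tool_pos"]).round(1),"z",s["tool_pos"][2].round(4),"rot",s["tcp_rot"].round(3),"F",np.round(s["contact_force"],1),"t",round(s["clock"],2),"w",round(s["grip_width"],4))
E
python3 -c "
from h import *
st(); need(fromB((-56,-12)),.037)"
```

```text
board [-49.2 -18.5] z 0.1481 rot [ 3.138 -0.014 -0.13 ] F [-0.3  0.3  0.7] t 3.5 w 0.0496
tool x,y cm -0.69 -0.64 z 11.11
```

```bash
python3 -m pendant '[{"x":-0.35,"y":-0.3,"z":3,"yaw":-0.25,"claw":-0.06},{"x":-0.35,"y":-0.3,"z":3,"yaw":0,"claw":-0.06},{"x":0,"y":0,"z":3,"yaw":0,"claw":-0.06},{"x":0,"y":0,"z":0.5,"yaw":0,"claw":-0.06},{"x":0,"y":0,"z":0,"yaw":0,"claw":-0.06},{"x":0,"y":0,"z":0,"yaw":0,"claw":-0.06}]';python3 -c "
from h import *
st(); need(fromB((-56,-12)),.037)"
```

```text
clock: 4.1
tool_pos: [0.5552, 0.0466, 0.0632]
tcp_rot: [3.141, -0.035, -0.108]
contact_force: [-0.2, 0.6, 0.4]
grip_width: 0.0502
board [-44.6 -13.8] z 0.0632 rot [ 3.141 -0.035 -0.108] F [-0.2  0.6  0.4] t 4.1 w 0.0502
tool x,y cm -1.14 -0.18 z 2.62
```

```bash
python3 -m pendant '[{"x":-0.8,"y":0,"z":0,"yaw":0,"claw":-0.06},{"x":-0.6,"y":-0.1,"z":1,"yaw":0,"claw":-0.06},{"x":0,"y":0,"z":1,"yaw":0,"claw":-0.06},{"x":0,"y":0,"z":0.4,"yaw":0,"claw":-0.06},{"x":0,"y":0,"z":0,"yaw":0,"claw":-0.06}]';python3 -c "
from h import *
st(); need(fromB((-50,-12)),.036)"
```

```text
clock: 4.6
tool_pos: [0.5452, 0.0492, 0.0442]
tcp_rot: [-3.14, -0.046, -0.109]
contact_force: [0.1, 0.7, -0.2]
grip_width: 0.0495
board [-54.8 -12.3] z 0.0442 rot [-3.14  -0.046 -0.109] F [ 0.1  0.7 -0.2] t 4.6 w 0.0495
tool x,y cm 0.48 -0.03 z 0.82
```

```bash
python3 -m pendant '[{"x":0,"y":0,"z":0.6,"yaw":0,"claw":-0.06},{"x":0,"y":0,"z":0.3,"yaw":0,"claw":-0.06},{"x":0,"y":0,"z":0,"yaw":0,"claw":-0.06}]';python3 -c "
from h import *
st()
c=shot('wrist','w6')"
```

```text
clock: 4.9
tool_pos: [0.5464, 0.049, 0.0349]
tcp_rot: [-3.14, -0.047, -0.109]
contact_force: [0.5, -0.4, -0.2]
grip_width: 0.0496
board [-53.6 -12.3] z 0.0349 rot [-3.14  -0.047 -0.109] F [ 0.5 -0.4 -0.2] t 4.9 w 0.0496
```

View pics/w6.png

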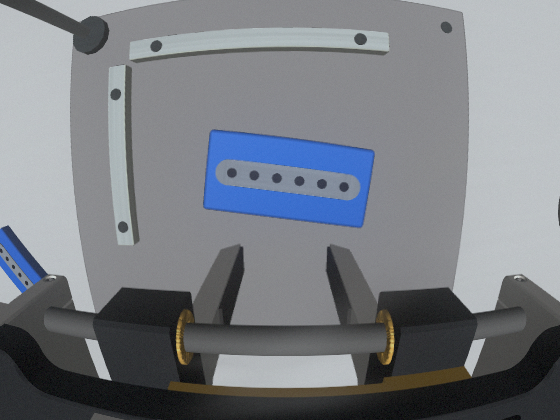

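```bash
python3 -m pendant '[{"x":0.8,"y":0,"z":0.05,"yaw":0,"claw":-0.06},{"x":0.8,"y":0,"z":0.05,"yaw":0,"claw":-0.06},{"x":0.8,"y":0,"z":0.05,"yaw":0,"claw":-0.06},{"x":0.8,"y":0,"z":0.05,"yaw":0,"claw":-0.06},{"x":0.8,"y":0,"z":0.05,"yaw":0,"claw":-0.06},{"x":0.8,"y":0,"z":0.05,"yaw":0,"claw":-0.06}]';python3 -c "
from h import *
st()
c=shot('wrist','w7')"
```

```text
clock: 5.55
tool_pos: [0.5974, 0.0432, 0.0344]
tcp_rot: [-3.14, -0.045, -0.109]
contact_force: [-2.0, -0.2, 0.5]
grip_width: 0.05
board [ -2.3 -12.7] z 0.0344 rot [-3.14  -0.045 -0.109] F [-2.  -0.2  0.5] t 5.55 w 0.05
```

View pics/w7.png

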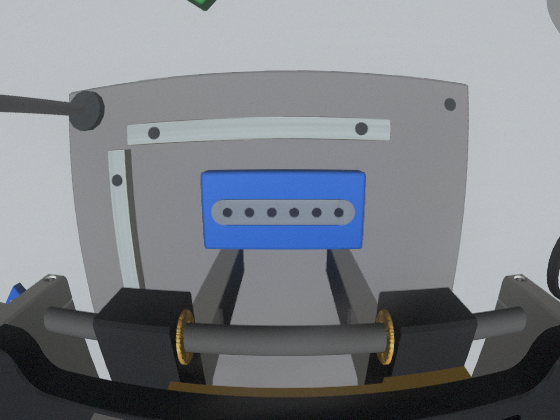

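```bash
python3 -m pendant '[{"x":0.6,"y":0,"z":0.03,"yaw":0,"claw":-0.06},{"x":0.6,"y":0,"z":0.03,"yaw":0,"claw":-0.06},{"x":0.4,"y":0,"z":0.02,"yaw":0,"claw":-0.06}]';python3 -c "
from h import *
st()"
```

```text
clock: 5.9
tool_pos: [0.6145, 0.0411, 0.0341]
tcp_rot: [-3.141, -0.044, -0.11]
contact_force: [-7.3, 0.8, 5.5]
grip_width: 0.0497
board [ 15. -13.] z 0.0341 rot [-3.141 -0.044 -0.11 ] F [-7.3  0.8  5.5] t 5.9 w 0.0497
```

```bash
python3 -m pendant '[{"x":0.2,"y":0,"z":-0.05,"yaw":0,"claw":-0.06},{"x":0.2,"y":0,"z":-0.05,"yaw":0,"claw":-0.06}]';python3 -c "
from h import *
st()
c=shot('wrist','w8')"
```

```text
clock: 6.1
tool_pos: [0.6147, 0.0409, 0.0342]
tcp_rot: [3.141, -0.035, -0.108]
contact_force: [-4.5, 0.6, 0.1]
grip_width: 0.05
board [ 15.1 -13.1] z 0.0342 rot [ 3.141 -0.035 -0.108] F [-4.5  0.6  0.1] t 6.1 w 0.05
```

View pics/w8.png

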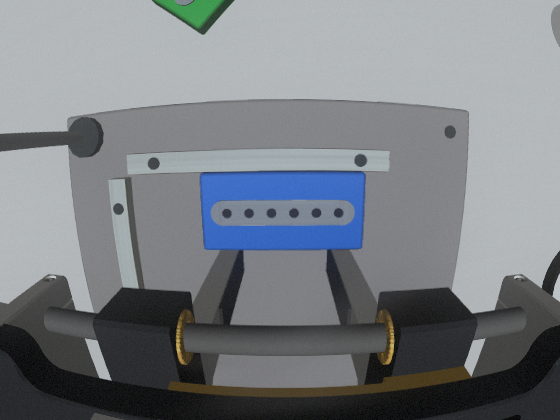

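```bash
python3 -m pendant '[{"x":-1,"y":0,"z":0,"yaw":0,"claw":-0.06},{"x":-0.8,"y":0,"z":-1,"yaw":0,"claw":-0.06},{"x":0,"y":0,"z":-2.5,"yaw":0,"claw":1},{"x":1,"y":2,"z":-1,"yaw":0,"claw":1},{"x":1.5,"y":2,"z":0,"yaw":0,"claw":1},{"x":1.5,"y":2,"z":0,"yaw":0,"claw":1},{"x":0.5,"y":1.5,"z":0,"yaw":0,"claw":1},{"x":0,"y":0,"z":0,"yaw":0,"claw":1},{"x":0,"y":0,"z":0,"yaw":0,"claw":1}]';python3 -c "
from h import *
st(); need(fromB((47,-88)),.036)"
```

```text
clock: 7.05
tool_pos: [0.6368, -0.0369, 0.0891]
tcp_rot: [-3.139, -0.055, -0.106]
contact_force: [-0.6, 0.4, 0.7]
grip_width: 0.0006
board [ 45.4 -88.2] z 0.0891 rot [-3.139 -0.055 -0.106] F [-0.6  0.4  0.7] t 7.05 w 0.0006
tool x,y cm 0.16 -0.02 z 5.31
```

```bash
python3 -m pendant '[{"x":0,"y":0,"z":2,"yaw":0,"claw":1},{"x":-0.2,"y":0,"z":2,"yaw":0,"claw":1},{"x":0,"y":0,"z":1,"yaw":0,"claw":1},{"x":0,"y":0,"z":0,"yaw":0,"claw":1}]';python3 -c "
from h import *
st(); need(fromB((47,-88)),.035); c=shot('wrist','w9')"
```

```text
clock: 7.45
tool_pos: [0.6364, -0.031, 0.0386]
tcp_rot: [-3.136, -0.055, -0.101]
contact_force: [-0.1, 0.6, -0.3]
grip_width: 0.0007
board [ 44.4 -82.4] z 0.0386 rot [-3.136 -0.055 -0.101] F [-0.1  0.6 -0.3] t 7.45 w 0.0007
tool x,y cm 0.26 0.56 z 0.36
```

View pics/w9.png

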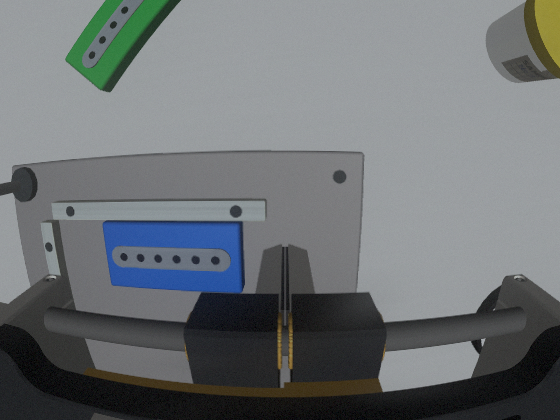

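```bash
python3 -m pendant '[{"x":0.1,"y":-0.6,"z":0.3,"yaw":0,"claw":1},{"x":0.1,"y":-0.6,"z":0,"yaw":0,"claw":1},{"x":0,"y":-0.6,"z":0,"yaw":0,"claw":1},{"x":0,"y":-0.7,"z":0,"yaw":0,"claw":1},{"x":0,"y":-0.7,"z":0,"yaw":0,"claw":1},{"x":0,"y":-0.7,"z":0,"yaw":0,"claw":1}]';python3 -c "
from h import *
st(); c=shot('wrist','w10')"
```

```text
clock: 8.1
tool_pos: [0.645, 0.0107, 0.0393]
tcp_rot: [-3.136, -0.06, -0.101]
contact_force: [-0.0, -0.9, 0.1]
grip_width: 0.0005
board [ 48.5 -40. ] z 0.0393 rot [-3.136 -0.06  -0.101] F [-0.  -0.9  0.1] t 8.1 w 0.0005
```

View pics/w10.png

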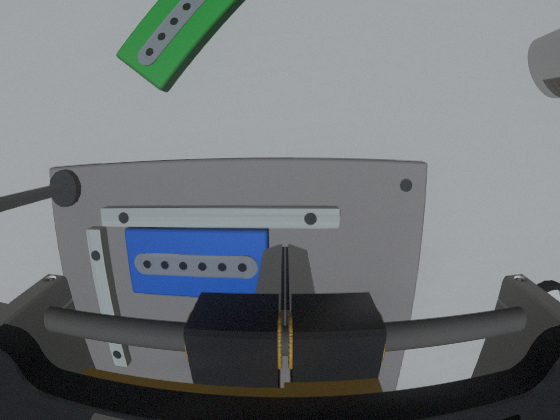

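```bash
python3 -m pendant '[{"x":0,"y":-0.5,"z":0.2,"yaw":0,"claw":1},{"x":0,"y":-0.5,"z":0.1,"yaw":0,"claw":1},{"x":0,"y":-0.4,"z":0,"yaw":0,"claw":1},{"x":0,"y":-0.3,"z":0,"yaw":0,"claw":1}]';python3 -c "
from h import *
st()"
```

```text
clock: 8.55
tool_pos: [0.6459, 0.0181, 0.0396]
tcp_rot: [3.134, -0.059, -0.105]
contact_force: [-1.1, 0.0, 0.4]
grip_width: 0.0005
board [ 48.6 -32.5] z 0.0396 rot [ 3.134 -0.059 -0.105] F [-1.1  0.   0.4] t 8.55 w 0.0005
```

```bash
python3 -m pendant '[{"x":0,"y":-0.5,"z":0.3,"yaw":0,"claw":1},{"x":0,"y":-0.5,"z":0.3,"yaw":0,"claw":1},{"x":0,"y":-0.3,"z":0,"yaw":0,"claw":1}]';python3 -c "
from h import *
st(); c=shot('wrist','w11')"
```

```text
clock: 8.85
tool_pos: [0.6461, 0.0199, 0.0397]
tcp_rot: [3.119, -0.057, -0.11]
contact_force: [-0.3, -0.4, 0.4]
grip_width: 0.0001
board [ 48.7 -30.7] z 0.0397 rot [ 3.119 -0.057 -0.11 ] F [-0.3 -0.4  0.4] t 8.85 w 0.0001
```

View pics/w11.png

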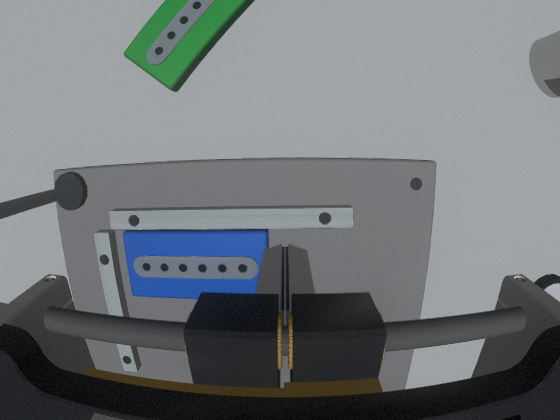

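```bash
python3 -c "
from h import *
s=ctrl.sense(); print(s['qpos'].round(3), s['joint_efforts'].round(1)); st()"
```

```text
[-0.077  0.837 -0.028  1.716  0.103  0.538 -1.863] [ -0.5 -56.7  -0.6 -13.3  -0.4  -1.2  -0.1]
board [ 49.  -29.3] z 0.0396 rot [ 3.121 -0.058 -0.109] F [-3.4 -3.9  6.4] t 8.9 w 0.0005
```

```bash
python3 - <<'E'
from h import *
c=ctrl.camera("side"); f=c["frame"]; cv2.imwrite("pics/d2c.png",cv2.resize(f[120:270,190:370],None,fx=4,fy=4,interpolation=cv2.INTER_CUBIC)); st()
E
```

```text
board [ 48.9 -29.3] z 0.0393 rot [ 3.121 -0.058 -0.109] F [-3.7 -4.  11.4] t 8.95 w 0.0002
```

View pics/d2c.png

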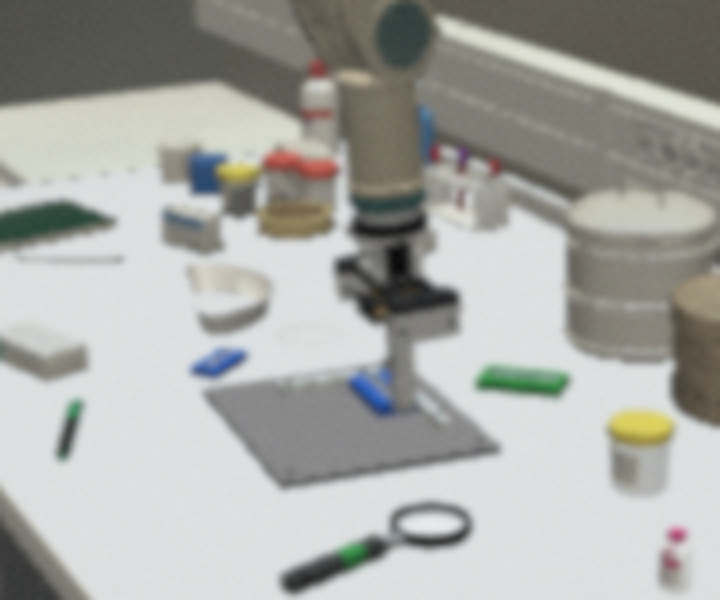

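```bash
python3 - <<'E'
from h import *
c=ctrl.camera("wrist"); f=c["frame"]; cv2.imwrite("pics/w12.png",cv2.resize(f[190:310,80:380],None,fx=2.66,fy=4,interpolation=cv2.INTER_CUBIC)); st()
E
```

```text
board [ 48.9 -29.3] z 0.0393 rot [ 3.121 -0.058 -0.109] F [-3.7 -4.6 11.7] t 9.0 w 0.0003
```

View pics/w12.png

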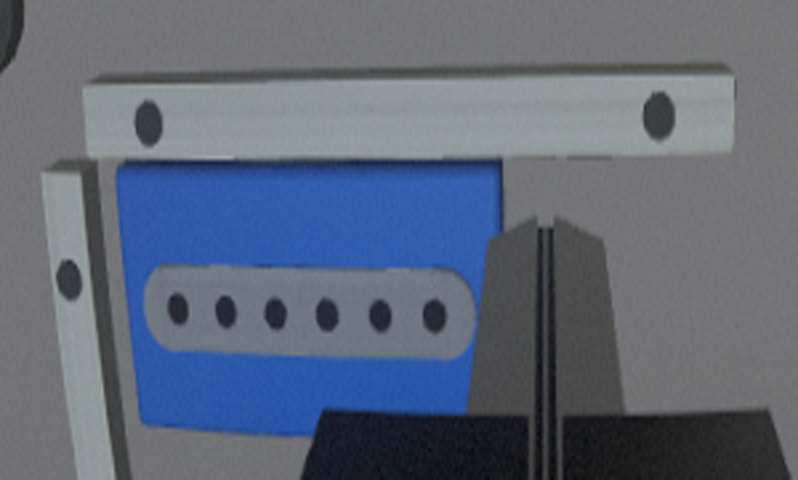

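```bash
python3 -m pendant '[{"x":0,"y":1.2,"z":-0.3,"yaw":0,"claw":1},{"x":0,"y":0.8,"z":0,"yaw":0,"claw":1},{"x":0,"y":0,"z":0.5,"yaw":0,"claw":1},{"x":0,"y":0,"z":0.4,"yaw":0,"claw":1},{"x":0,"y":0,"z":0,"yaw":0,"claw":1}]';python3 -c "
from h import *
st();c=shot('wrist','w13')"
```

```text
clock: 9.5
tool_pos: [0.6458, 0.004, 0.0325]
tcp_rot: [3.125, -0.059, -0.107]
contact_force: [-2.9, -1.4, 11.0]
grip_width: 0.0
board [ 50.  -46.5] z 0.0325 rot [ 3.125 -0.059 -0.107] F [-2.9 -1.4 11. ] t 9.5 w 0.0
```

View pics/w13.png

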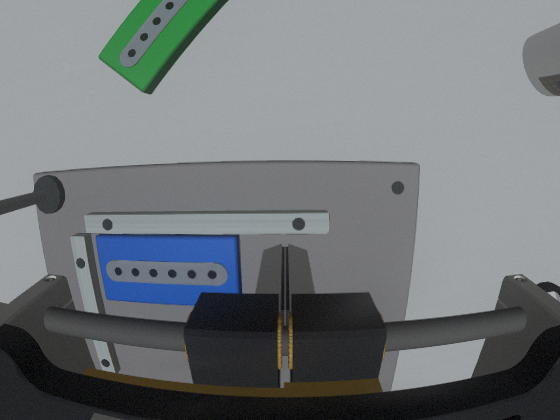

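```bash
python3 -m pendant '[{"x":0,"y":0,"z":-0.25,"yaw":0,"claw":1},{"x":-0.1,"y":-0.6,"z":0,"yaw":0,"claw":1},{"x":-0.1,"y":-0.6,"z":0,"yaw":0,"claw":1},{"x":0,"y":-0.5,"z":0,"yaw":0,"claw":1},{"x":0,"y":-0.4,"z":0,"yaw":0,"claw":1}]';python3 -c "
from h import *
st()"
```

```text
clock: 10.05
tool_pos: [0.6454, 0.0279, 0.0327]
tcp_rot: [3.126, -0.057, -0.106]
contact_force: [0.1, -2.7, 2.2]
grip_width: 0.0009
board [ 47.  -22.9] z 0.0327 rot [ 3.126 -0.057 -0.106] F [ 0.1 -2.7  2.2] t 10.05 w 0.0009
```

```bash
python3 -m pendant '[{"x":0,"y":-0.3,"z":0,"yaw":0,"claw":1},{"x":0,"y":-0.3,"z":0,"yaw":0,"claw":1}]';python3 -c "
from h import *
st();c=shot('wrist','w14');st()"
```

```text
clock: 10.25
tool_pos: [0.6456, 0.0295, 0.0327]
tcp_rot: [3.119, -0.057, -0.107]
contact_force: [-1.7, -7.1, 2.7]
grip_width: 0.0002
board [ 47.1 -21.3] z 0.0327 rot [ 3.119 -0.057 -0.107] F [-1.7 -7.1  2.7] t 10.25 w 0.0002
board [ 47.2 -21.3] z 0.0327 rot [ 3.119 -0.057 -0.107] F [-0.6 -5.4  3.4] t 10.3 w 0.0002
```

View pics/w14.png

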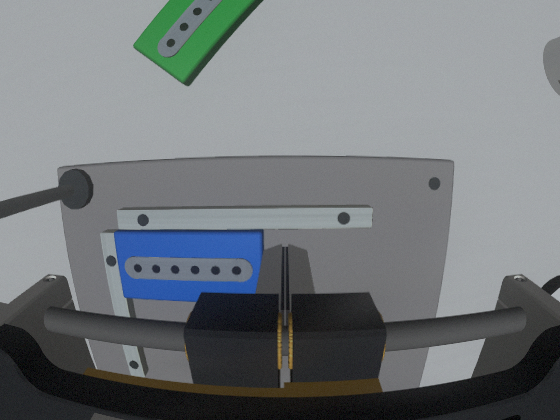

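```bash
python3 -m pendant '[{"x":-0.3,"y":1,"z":0,"yaw":0,"claw":1},{"x":-0.5,"y":1,"z":-1,"yaw":0,"claw":1},{"x":-1,"y":0,"z":-3,"yaw":0,"claw":1},{"x":-3,"y":0,"z":-4,"yaw":0,"claw":-1},{"x":-3,"y":0,"z":-4,"yaw":0,"claw":-1},{"x":-3,"y":0,"z":-4,"yaw":0,"claw":-1},{"x":0,"y":0,"z":-3,"yaw":0,"claw":-1},{"x":0,"y":0,"z":0,"yaw":0,"claw":-1},{"x":0,"y":0,"z":0,"yaw":0,"claw":-1}]';python3 -c "
from h import *
st();c=shot('wrist','w15');import pickle;pickle.dump(c,open('c15.pkl','wb'));st()
cv2.imwrite('pics/w15c.png',cv2.resize(c['frame'][40:280,60:360],None,fx=2.66,fy=2.5,interpolation=cv2.INTER_CUBIC))"
```

```text
clock: 11.2
tool_pos: [0.518, 0.0247, 0.2231]
tcp_rot: [3.122, -0.056, -0.108]
contact_force: [0.1, -0.3, -1.4]
grip_width: 0.0446
board [-79.3 -39.5] z 0.2231 rot [ 3.122 -0.056 -0.108] F [ 0.1 -0.3 -1.4] t 11.2 w 0.0446
board [-78.8 -39.4] z 0.223 rot [ 3.123 -0.056 -0.109] F [-0.4 -1.1  1.1] t 11.25 w 0.0491
```

View pics/w15.png

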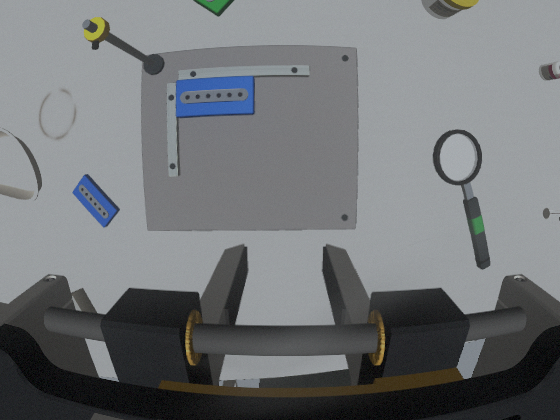

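View pics/w15c.png

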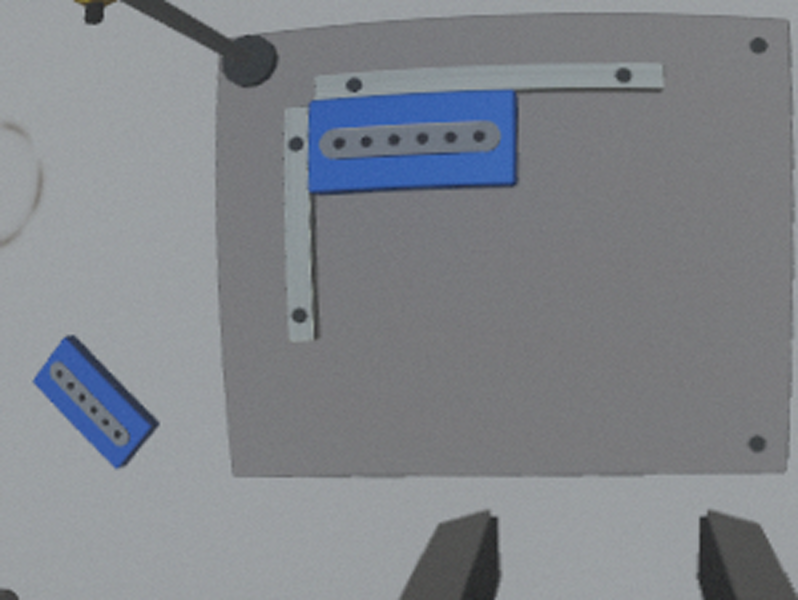

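```bash
cat > m3.py <<'E'
from h import *
import pickle
from scipy.optimize import least_squares
post=fromB((95,112)); print("post xy",post)
views=[("w5",pickle.load(open("c.pkl","rb")),True),("w15",pickle.load(open("c15.pkl","rb")),True),("scene",ctrl.camera("scene"),False),("side",ctrl.camera("side"),False)]
obs=[]
for n,c,w in views:
    hsv=cv2.cvtColor(c["frame"],cv2.COLOR_BGR2HSV); m=cv2.inRange(hsv,(20,110,70),(35,255,255))>0
    pred=proj(c,[[post[0],post[1],.13]],w)[0]
    b=[x for x in blobs(m,8) if np.hypot(*(x[1]-pred))<25]
    for st_,ce,k in b:
        d=rays(c,ce,w)[0]; o=np.array(c["origin"])
        A=np.c_[d,[0,0,-1]]; q=np.r_[post,0]-o
        t,z=np.linalg.lstsq(A,q,rcond=None)[0]; miss=np.linalg.norm(A@[t,z]-q)
        print(n,ce.round(1),st_,"z",z.round(4),"miss",miss.round(4)); obs.append((o,d/np.linalg.norm(d)))
A=sum(np.eye(3)-np.outer(d,d) for o,d in obs); bb=sum((np.eye(3)-np.outer(d,d))@o for o,d in obs)
print("tri",np.linalg.solve(A,bb))
c=views[1][1]; hsv=cv2.cvtColor(c["frame"],cv2.COLOR_BGR2HSV)
m=cv2.inRange(hsv,(100,120,50),(125,255,255))>0
for st_,ce,k in blobs(m,60):
    if ce[1]<240 and 170<ce[0]<300:
        cl=cv2.morphologyEx(k.astype(np.uint8),cv2.MORPH_CLOSE,np.ones((13,13)))
        ys,xs=np.nonzero(cl); P=plane(c,np.c_[xs,ys],.024,True)[:,:2]
        r=cv2.minAreaRect(np.array([toB(p) for p in P]).astype(np.float32)); print("carrier",r)
def pp(l,z,c=c): return np.array([toB(p) for p in plane(c,[(a/2.66+60,b/2.5+40) for a,b in l],z,True)])
print("far stop",pp([(318,98),(663,89)],.02).round(1),"left",pp([(307,108),(315,338)],.02).round(1))
print("carrier corners",pp([(309,103),(517,92),(518,183),(311,190)],.024).round(1))
E
python3 m3.py
```

```text
post xy [0.70731657 0.15692022]
w5 [151.   33.8] [143  26  16  16 131] z 0.1508 miss 0.0014
w15 [95.4 29.2] [ 84  17  22  24 278] z 0.1514 miss 0.0018
scene [218.  233.8] [216 232   5   5  23] z 0.1429 miss 0.0017
tri [0.70782738 0.1602153  0.1461805 ]
carrier ((46.730133056640625, 35.69402313232422), (43.5131950378418, 88.4064712524414), 0.1733497828245163)
far stop [[ 69.8  77. ]
 [ 68.9 -70.9]] left [[ 65.4  81.9]
 [-42.2  79.7]]
carrier corners [[ 66.9  79.8]
 [ 66.7 -10. ]
 [ 25.2 -10.4]
 [ 26.   78.6]]
```

```bash
python3 -c "
from h import *
st();need(fromB((-12,25)),.08)"
```

```text
board [-79.  -39.5] z 0.2216 rot [ 3.122 -0.054 -0.109] F [-0.1  0.1  0.3] t 11.35 w 0.057
tool x,y cm 6.68 -6.47 z 14.16
```

```bash
python3 -m pendant '[{"x":1.6,"y":-1.8,"z":2,"yaw":0,"claw":-0.06},{"x":1.4,"y":-1.8,"z":3,"yaw":0,"claw":-0.06},{"x":1.4,"y":-1.8,"z":3,"yaw":0,"claw":-0.06},{"x":1,"y":-0.8,"z":3,"yaw":0,"claw":-0.06},{"x":0,"y":0,"z":2,"yaw":0,"claw":-0.06},{"x":0,"y":0,"z":0,"yaw":0,"claw":-0.06},{"x":0,"y":0,"z":0,"yaw":0,"claw":-0.06}]';python3 -c "
from h import *
st();need(fromB((-8,25)),.0345)"
```

```text
clock: 12.05
tool_pos: [0.585, 0.0771, 0.0791]
tcp_rot: [3.118, -0.042, -0.111]
contact_force: [0.0, 0.5, 0.9]
grip_width: 0.0502
board [-18.2  19.7] z 0.0791 rot [ 3.118 -0.042 -0.111] F [0.  0.5 0.9] t 12.05 w 0.0502
tool x,y cm 1.01 -0.54 z 4.46
```

```bash
python3 -m pendant '[{"x":0.5,"y":-0.5,"z":1.5,"yaw":0,"claw":-0.06},{"x":0,"y":-0.2,"z":1.5,"yaw":0,"claw":-0.06},{"x":0,"y":0,"z":1.3,"yaw":0,"claw":-0.06},{"x":0,"y":0,"z":0,"yaw":0,"claw":-0.06}]';python3 -c "
from h import *
st();need(fromB((16,25)),.0345)"
```

```text
clock: 12.45
tool_pos: [0.5932, 0.0813, 0.0364]
tcp_rot: [3.118, -0.044, -0.113]
contact_force: [-0.1, -0.4, -0.3]
grip_width: 0.0497
board [-10.5  24.7] z 0.0364 rot [ 3.118 -0.044 -0.113] F [-0.1 -0.4 -0.3] t 12.45 w 0.0497
tool x,y cm 2.65 -0.05 z 0.19
```

```bash
python3 -m pendant '[{"x":0.7,"y":0,"z":0.15,"yaw":0,"claw":-0.06},{"x":0.7,"y":0,"z":0.1,"yaw":0,"claw":-0.06},{"x":0.6,"y":0,"z":0.05,"yaw":0,"claw":-0.06},{"x":0.4,"y":0,"z":0,"yaw":0,"claw":-0.06},{"x":0.3,"y":0,"z":0,"yaw":0,"claw":-0.06}]';python3 -c "
from h import *
st()"
```

```text
clock: 12.95
tool_pos: [0.6184, 0.0777, 0.0358]
tcp_rot: [3.117, -0.036, -0.112]
contact_force: [-8.6, 1.6, 8.2]
grip_width: 0.0499
board [15.  23.8] z 0.0358 rot [ 3.117 -0.036 -0.112] F [-8.6  1.6  8.2] t 12.95 w 0.0499
```

```bash
python3 -m pendant '[{"x":-1,"y":0,"z":0,"yaw":0,"claw":-0.06},{"x":-1,"y":0,"z":-1,"yaw":0,"claw":-0.06},{"x":-1,"y":0,"z":-4,"yaw":-1,"claw":-1},{"x":-2,"y":0,"z":-4.5,"yaw":-1,"claw":-1},{"x":-3,"y":2,"z":-4.5,"yaw":-1,"claw":-1},{"x":-2,"y":4,"z":-4,"yaw":-1,"claw":-1},{"x":-1,"y":4,"z":-2,"yaw":0,"claw":-1},{"x":-2,"y":4,"z":0,"yaw":0,"claw":-1},{"x":-1,"y":4,"z":0,"yaw":0,"claw":-1},{"x":0,"y":0,"z":0,"yaw":0,"claw":-1}]';python3 -c "
from h import *
st();c=shot('wrist','w16');import pickle;pickle.dump(c,open('c16.pkl','wb'));need((.464,-.234),.12)"
```

```text
clock: 13.95
tool_pos: [0.5255, -0.1003, 0.2394]
tcp_rot: [3.093, -0.036, 0.331]
contact_force: [0.8, -0.1, 0.5]
grip_width: 0.094
board [ -58.6 -163. ] z 0.2394 rot [ 3.093 -0.036  0.331] F [ 0.8 -0.1  0.5] t 13.95 w 0.094
tool x,y cm -10.29 10.94 z 11.92
```

View pics/w16.png

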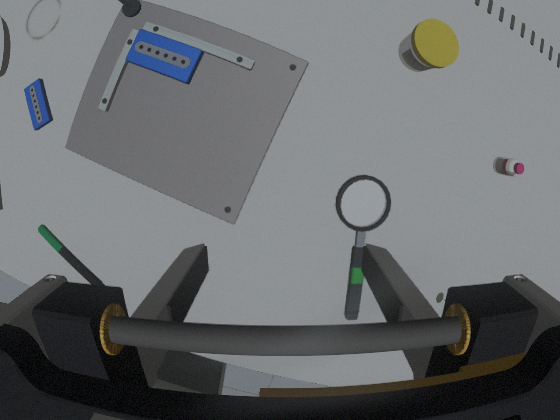

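```bash
python3 -m pendant '[{"x":-2,"y":2.2,"z":2,"yaw":0.25,"claw":-1},{"x":-2,"y":2.2,"z":2,"yaw":0,"claw":-1},{"x":-2,"y":2.2,"z":2,"yaw":0,"claw":-1},{"x":-2,"y":2.2,"z":2,"yaw":0,"claw":-1},{"x":-1.5,"y":1.8,"z":2,"yaw":0,"claw":-1},{"x":0,"y":0,"z":0,"yaw":0,"claw":-1},{"x":0,"y":0,"z":0,"yaw":0,"claw":-1}]';python3 -c "
from h import *
st();c=shot('wrist','w17');import pickle;pickle.dump(c,open('c17.pkl','wb'));need((.464,-.234),.12)"
```

```text
clock: 14.7
tool_pos: [0.4757, -0.2225, 0.1412]
tcp_rot: [3.096, -0.05, 0.322]
contact_force: [0.5, -0.2, 0.5]
grip_width: 0.0944
board [ -95.2 -289.8] z 0.1412 rot [ 3.096 -0.05   0.322] F [ 0.5 -0.2  0.5] t 14.7 w 0.0944
tool x,y cm -1.46 0.73 z 2.13
```

View pics/w17.png

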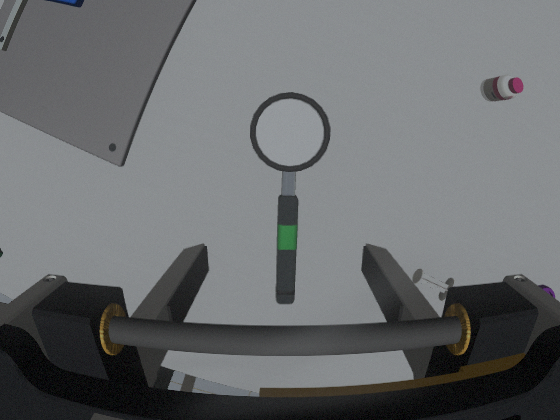

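```bash
cat > m4.py <<'E'
from h import *
import pickle,sys
c=pickle.load(open(sys.argv[1],"rb")); f=c["frame"]; hsv=cv2.cvtColor(f,cv2.COLOR_BGR2HSV)
m=cv2.inRange(hsv,(45,90,40),(85,255,255))>0
for s_,ce,k in blobs(m,60):
    if 200<ce[0]<380:
        ys,xs=np.nonzero(k); P=plane(c,np.c_[xs,ys],.018,True)[:,:2]*1000; r=cv2.minAreaRect(P.astype(np.float32)); print("green",ce.round(1),r); g=np.array(r[0])
print("lens c",plane(c,[(290,131.5)],.012,True)[0,:2]*1000)
d=plane(c,[(290,131.5)],.012,True)[0,:2]*1000-g; print(np.hypot(*d),np.arctan2(d[1],d[0]))
a=plane(c,[(288.3,196),(285.3,291)],.018,True)[:,:2]; d=a[0]-a[1]; print("handle dir",np.arctan2(d[1],d[0]),np.hypot(*d))
E
python3 m4.py c17.pkl
```

```text
green [286.9 236.9] ((464.2549743652344, -234.159423828125), (23.859966278076172, 16.503202438354492), 18.019901275634766)
lens c [ 554.80475133 -207.14241936]
94.49434183347252 0.2899573398381633
handle dir 0.2914801174741314 0.09214365073679871
```

```bash
python3 -m pendant '[{"x":-0.8,"y":0.4,"z":2,"yaw":0.25,"claw":-1},{"x":-0.8,"y":0.4,"z":2,"yaw":0,"claw":-1},{"x":-0.3,"y":0.2,"z":2,"yaw":0,"claw":-1},{"x":0,"y":0,"z":1.5,"yaw":0,"claw":-1},{"x":0,"y":0,"z":0,"yaw":0,"claw":-1},{"x":0,"y":0,"z":0,"yaw":0,"claw":-1}]';python3 -c "
from h import *
st();need((.4642,-.2342),.026)"
```

```text
clock: 15.35
tool_pos: [0.4761, -0.2301, 0.0713]
tcp_rot: [3.092, -0.066, 0.313]
contact_force: [0.4, -0.6, -0.1]
grip_width: 0.0938
board [ -93.9 -297.3] z 0.0713 rot [ 3.092 -0.066  0.313] F [ 0.4 -0.6 -0.1] t 15.35 w 0.0938
tool x,y cm -1.26 0.03 z 4.53
```

```bash
python3 -m pendant '[{"x":-1,"y":0,"z":0.5,"yaw":0.1,"claw":-1},{"x":-0.8,"y":0.1,"z":1.5,"yaw":0,"claw":-1},{"x":-0.3,"y":0.1,"z":1.5,"yaw":0,"claw":-1},{"x":0,"y":0,"z":0.5,"yaw":0,"claw":-1},{"x":0,"y":0,"z":0,"yaw":0,"claw":-1}]';python3 -c "
from h import *
st();need((.4642,-.2342),.026)"
```

```text
clock: 15.85
tool_pos: [0.461, -0.2391, 0.0335]
tcp_rot: [3.088, -0.072, 0.304]
contact_force: [-0.3, -0.4, 0.1]
grip_width: 0.0938
board [-108.  -307.8] z 0.0335 rot [ 3.088 -0.072  0.304] F [-0.3 -0.4  0.1] t 15.85 w 0.0938
tool x,y cm 0.45 -0.37 z 0.75
```

```bash
python3 -m pendant '[{"x":0.3,"y":-0.4,"z":0.5,"yaw":0,"claw":-1},{"x":0.1,"y":-0.2,"z":0.3,"yaw":0,"claw":-1},{"x":0,"y":0,"z":0,"yaw":0,"claw":-1}]';python3 -c "
from h import *
st();need((.4642,-.2342),.026); shot('wrist','w18')"
```

```text
clock: 16.15
tool_pos: [0.4637, -0.2329, 0.0274]
tcp_rot: [3.086, -0.074, 0.303]
contact_force: [-0.8, -0.6, 0.2]
grip_width: 0.094
board [-106.  -301.4] z 0.0274 rot [ 3.086 -0.074  0.303] F [-0.8 -0.6  0.2] t 16.15 w 0.094
tool x,y cm 0.01 0.14 z 0.14
```

View pics/w18.png

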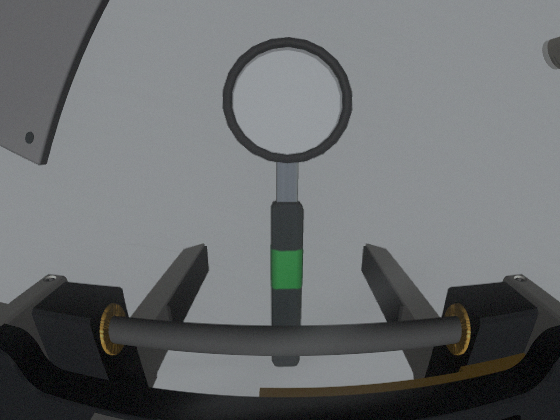

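```bash
python3 -m pendant '[{"x":0,"y":0,"z":0.1,"yaw":0,"claw":1},{"x":0,"y":0,"z":0,"yaw":0,"claw":1},{"x":0,"y":0,"z":0,"yaw":0,"claw":1},{"x":0,"y":0,"z":0,"yaw":0,"claw":1},{"x":0,"y":0,"z":0,"yaw":0,"claw":1},{"x":0,"y":0,"z":0,"yaw":0,"claw":1},{"x":0,"y":0,"z":0,"yaw":0,"claw":1},{"x":0,"y":0,"z":0,"yaw":0,"claw":1}]' 35;python3 -c "
from h import *
st()"
```

```text
clock: 17.0
tool_pos: [0.4643, -0.234, 0.0281]
tcp_rot: [3.084, -0.075, 0.302]
contact_force: [-0.7, -0.2, -0.1]
grip_width: 0.0332
board [-105.3 -302.4] z 0.0281 rot [ 3.084 -0.075  0.302] F [-0.7 -0.2 -0.1] t 17.0 w 0.0332
```

```bash
python3 -m pendant '[{"x":0,"y":0,"z":0.1,"yaw":0,"claw":1},{"x":0,"y":0,"z":0.05,"yaw":0,"claw":1},{"x":0,"y":0,"z":0,"yaw":0,"claw":1},{"x":0,"y":0,"z":0,"yaw":0,"claw":1},{"x":0,"y":0,"z":0,"yaw":0,"claw":1}]' 35;python3 -c "
from h import *
st()"
```

```text
clock: 17.5
tool_pos: [0.4644, -0.2339, 0.0266]
tcp_rot: [3.084, -0.075, 0.302]
contact_force: [0.5, 0.6, 1.8]
grip_width: 0.018
board [-105.2 -302.3] z 0.0266 rot [ 3.084 -0.075  0.302] F [0.5 0.6 1.8] t 17.5 w 0.018
```

```bash
python3 -m pendant '[{"x":0,"y":0,"z":-0.5,"yaw":0,"claw":1},{"x":0,"y":0,"z":-1,"yaw":0,"claw":1},{"x":0,"y":0,"z":-2,"yaw":0,"claw":1},{"x":0,"y":0,"z":-3,"yaw":0,"claw":1},{"x":0,"y":0,"z":-3,"yaw":0,"claw":1},{"x":0,"y":0,"z":-3,"yaw":0,"claw":1},{"x":0,"y":0,"z":-3,"yaw":0,"claw":1},{"x":0,"y":0,"z":-2,"yaw":0,"claw":1},{"x":0,"y":0,"z":0,"yaw":0,"claw":1},{"x":0,"y":0,"z":0,"yaw":0,"claw":1}]';python3 -c "
from h import *
st();shot('wrist','w19');c=shot('side','d3');cv2.imwrite('pics/d3c.png',cv2.resize(c['frame'][120:290,170:370],None,fx=4,fy=3.5,interpolation=cv2.INTER_CUBIC))"
```

```text
clock: 18.5
tool_pos: [0.4455, -0.2272, 0.2111]
tcp_rot: [3.083, -0.072, 0.303]
contact_force: [0.2, 0.0, -2.2]
grip_width: 0.0178
board [-124.7 -297.6] z 0.2111 rot [ 3.083 -0.072  0.303] F [ 0.2  0.  -2.2] t 18.5 w 0.0178
```

View pics/w19.png

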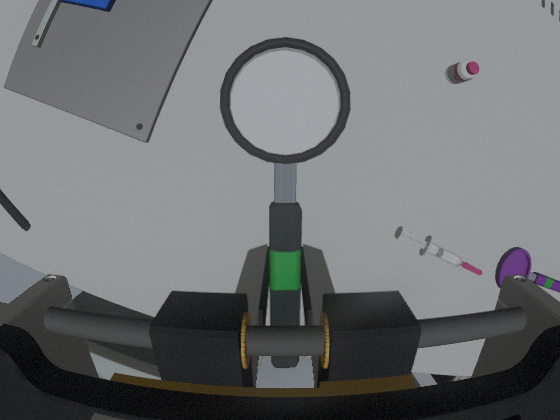

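View pics/d3c.png

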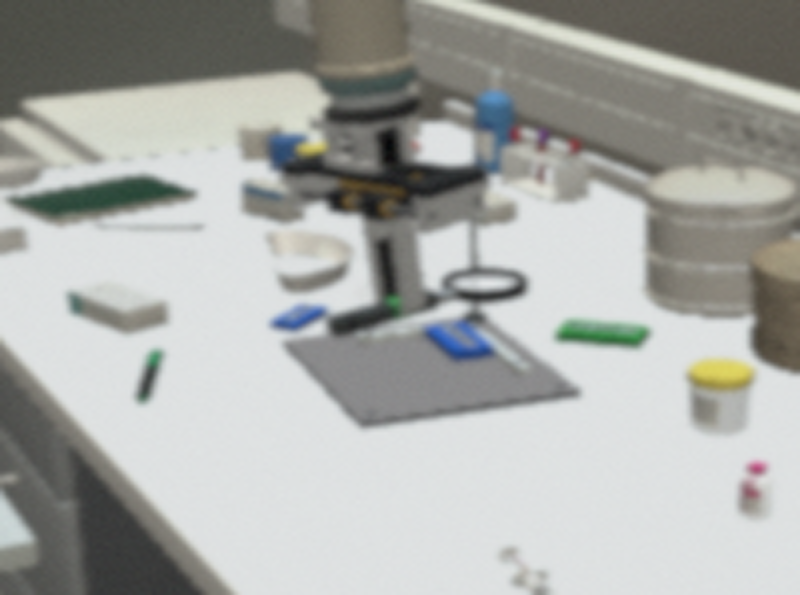

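```bash
cat >> h.py <<'E'
Rg=R.from_euler('xyz',[3.084,-.075,.302]); Tg=np.array([.4644,-.2339,.0266])
ly=.295
Lw=np.array([.4642+.095*np.cos(ly),-.2342+.095*np.sin(ly),.008]); Loff=Rg.inv().apply(Lw-Tg); Rl=Rg.inv()*R.from_euler('z',ly)
def lens():
    s=ctrl.sense(); Rt=R.from_euler('xyz',s["tcp_rot"]); return s["tool_pos"]+Rt.apply(Loff), (Rt*Rl).as_matrix()[:,2]
def needL(C):
    L,z=lens(); s=ctrl.sense(); d=R.from_euler('xyz',s["tcp_rot"]).inv().apply(np.array(C)-L)*100
    print("lens",L.round(4),"tilt",np.arccos(z[2]).round(3),"need tool xyz cm",d.round(2))
E
python3 - <<'E'
from h import *
L,z=lens(); C=fromB((47.3,35.4)); print(C); needL((*C,.18))
im=cv2.imread("pics/w19.png"); c=ctrl.camera("wrist"); print("pred lens px",proj(c,[L],True)); st()
# ring center from picture: dark ring contour
g=cv2.cvtColor(c["frame"],cv2.COLOR_BGR2GRAY)[20:185,190:380]; m=(g<75).astype(np.uint8)
cs,_=cv2.findContours(m,cv2.RETR_CCOMP,cv2.CHAIN_APPROX_NONE)
for k in cs:
    if len(k)>150: print(cv2.fitEllipse(k),len(k))
E
```

```text
[0.65177989 0.08579689]
lens [ 0.536  -0.1994  0.1913] tilt 0.004 need tool xyz cm [ 19.45 -23.85   1.15]
pred lens px [[284.37679537  98.58157959]]
board [-125.  -297.2] z 0.21 rot [ 3.085 -0.07   0.304] F [ 0.3  0.3 -1.1] t 18.65 w 0.0178
((94.68513488769531, 80.18081665039062), (124.78246307373047, 129.0180206298828), 96.55413818359375) 361
((94.57171630859375, 80.78768920898438), (108.77405548095703, 112.17317962646484), 94.81755828857422) 314
```

```bash
python3 -m pendant '[{"x":1,"y":-1.2,"z":0,"yaw":0,"claw":1},{"x":2,"y":-2.5,"z":0,"yaw":0,"claw":1},{"x":2.4,"y":-3,"z":0,"yaw":0,"claw":1},{"x":2.4,"y":-3,"z":0,"yaw":0,"claw":1},{"x":2.4,"y":-3,"z":0,"yaw":0,"claw":1},{"x":2.4,"y":-3,"z":0,"yaw":0,"claw":1},{"x":2,"y":-2.5,"z":0,"yaw":0,"claw":1},{"x":1.5,"y":-1.5,"z":0,"yaw":0,"claw":1},{"x":0,"y":0,"z":0,"yaw":0,"claw":1},{"x":0,"y":0,"z":0,"yaw":0,"claw":1}]';python3 -c "
from h import *
st();needL((*fromB((47.3,35.4)),.18))
shot('wrist','w20');c=shot('side','d4');cv2.imwrite('pics/d4c.png',cv2.resize(c['frame'][120:270,190:370],None,fx=4.4,fy=4,interpolation=cv2.INTER_CUBIC))"
```

```text
clock: 19.65
tool_pos: [0.5377, 0.0181, 0.1956]
tcp_rot: [3.097, -0.048, 0.302]
contact_force: [0.1, -0.6, -0.6]
grip_width: 0.0176
board [-59. -44.] z 0.1956 rot [ 3.097 -0.048  0.302] F [ 0.1 -0.6 -0.6] t 19.65 w 0.0176
lens [0.6278 0.0456 0.1745] tilt 0.029 need tool xyz cm [ 3.51 -3.1  -0.52]
```

View pics/w20.png

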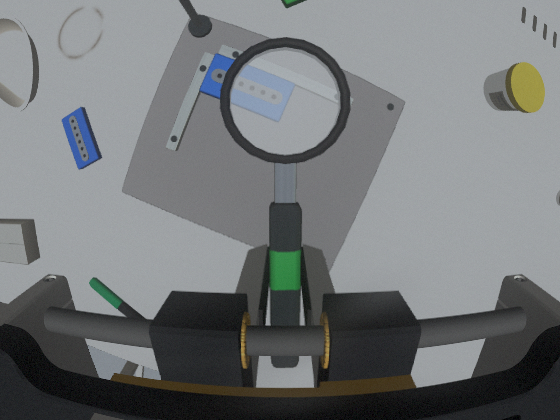

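View pics/d4c.png

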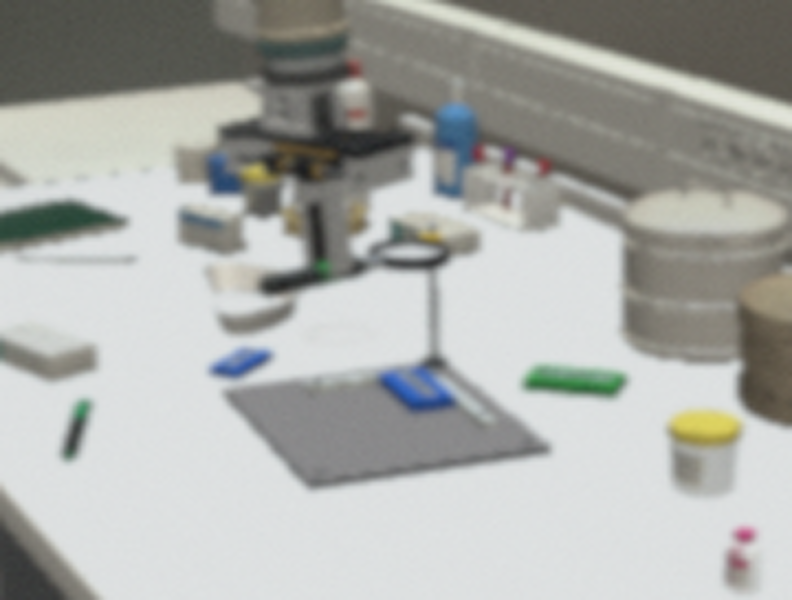

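```bash
python3 - <<'E'
from h import *
post=np.array([.7073,.1575])
for n,fn in [("side","pics/side0.png"),("side","pics/d1.png") if 0 else ("side","pics/d3.png"),("scene","pics/scene0.png"),("scene",None)]:
    c=ctrl.camera(n); f=c["frame"] if fn is None else cv2.imread(fn); hsv=cv2.cvtColor(f,cv2.COLOR_BGR2HSV)
    pz=proj(c,[[*post,z] for z in (.01,.13,.145,.155,.167)]); print(n,fn,"pred",pz.round(1).tolist())
    m=cv2.inRange(hsv,(18,70,60),(38,255,255))>0
    for s_,ce,k in blobs(m,3):
        if np.hypot(*(ce-pz[2]))<15:
            d=rays(c,ce)[0];A=np.c_[d,[0,0,-1]]; q=np.r_[post,0]-c["origin"]
            t,z=np.linalg.lstsq(A,q,rcond=None)[0]; print(ce.round(1),s_,"z",z.round(4),np.linalg.norm(A@[t,z]-q).round(4))
E
```

```text
side pics/side0.png pred [[288.6, 210.8], [288.2, 183.6], [288.1, 180.1], [288.1, 177.7], [288.0, 174.9]]
[287.3 179.3] [285 178   5   4  15] z 0.1485 0.0032
side pics/d3.png pred [[288.6, 210.8], [288.2, 183.6], [288.1, 180.1], [288.1, 177.7], [288.0, 174.9]]
scene pics/scene0.png pred [[221.9, 258.0], [218.7, 236.3], [218.3, 233.5], [218.0, 231.6], [217.7, 229.2]]
[218.2 233.5] [215 231   7   6  31] z 0.1452 0.0004
scene None pred [[221.9, 258.0], [218.7, 236.3], [218.3, 233.5], [218.0, 231.6], [217.7, 229.2]]
[218.1 233.5] [215 231   7   6  28] z 0.1452 0.0008
```

```bash
python3 -m pendant '[{"x":1,"y":-0.9,"z":0,"yaw":0,"claw":1},{"x":1.3,"y":-1.2,"z":0.2,"yaw":0,"claw":1},{"x":1,"y":-1,"z":0.4,"yaw":0,"claw":1},{"x":0.4,"y":-0.3,"z":0.5,"yaw":0,"claw":1},{"x":0,"y":0,"z":0,"yaw":0,"claw":1},{"x":0,"y":0,"z":0,"yaw":0,"claw":1}]';python3 -c "
from h import *
st();needL((*fromB((47.3,35.4)),.147))"
```

```text
clock: 20.55
tool_pos: [0.5667, 0.0612, 0.1858]
tcp_rot: [3.095, -0.052, 0.295]
contact_force: [-0.6, -0.4, -1.1]
grip_width: 0.0178
board [-34.7   1.9] z 0.1858 rot [ 3.095 -0.052  0.295] F [-0.6 -0.4 -1.1] t 20.55 w 0.0178
lens [0.657 0.088 0.165] tilt 0.026 need tool xyz cm [-0.66 -0.02  1.77]
```

```bash
python3 -m pendant '[{"x":-0.3,"y":0,"z":0.6,"yaw":0,"claw":1},{"x":-0.4,"y":0,"z":0.7,"yaw":0,"claw":1},{"x":-0.2,"y":0,"z":0.4,"yaw":0,"claw":1},{"x":0,"y":0,"z":0,"yaw":0,"claw":1},{"x":0,"y":0,"z":0,"yaw":0,"claw":1}]';python3 -c "
from h import *
st();needL((*fromB((47.3,35.4)),.147))
shot('wrist','w21')"
```

```text
clock: 21.05
tool_pos: [0.557, 0.0553, 0.1664]
tcp_rot: [3.094, -0.049, 0.293]
contact_force: [-0.2, -0.2, -1.6]
grip_width: 0.018
board [-43.7  -4.9] z 0.1664 rot [ 3.094 -0.049  0.293] F [-0.2 -0.2 -1.6] t 21.05 w 0.018
lens [0.6474 0.0819 0.1454] tilt 0.028 need tool xyz cm [ 0.54 -0.24 -0.15]
```

View pics/w21.png

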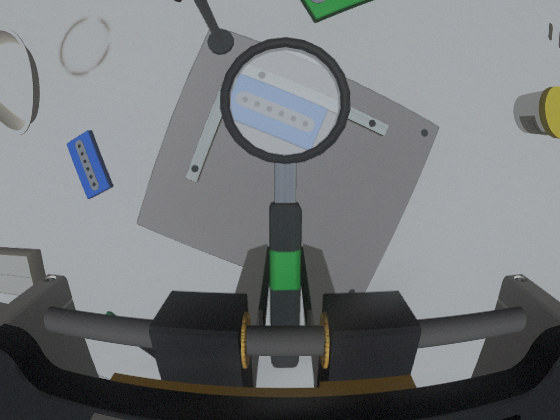

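```bash
python3 -m pendant '[{"x":0.4,"y":-0.3,"z":-0.15,"yaw":0,"claw":1},{"x":0.2,"y":-0.1,"z":-0.1,"yaw":0,"claw":1},{"x":0,"y":0,"z":0,"yaw":0,"claw":1},{"x":0,"y":0,"z":0,"yaw":0,"claw":1}]';python3 - <<'E'
from h import *
st();needL((*fromB((47.3,35.4)),.147))
c=shot('wrist','w22')
# carrier (blue, incl. seen through glass): centroid at z=.024
cv2.imwrite("pics/w22c.png",cv2.resize(c["frame"][20:190,170:400],None,fx=3.4,fy=3.4,interpolation=cv2.INTER_CUBIC))
L,_=lens(); print("lens px",proj(c,[L],True),"carrier ctr px pred",proj(c,[[*fromB((47.3,35.4)),.024]],True))
E
```

```text
clock: 21.5
tool_pos: [0.5628, 0.062, 0.1701]
tcp_rot: [3.094, -0.051, 0.293]
contact_force: [-0.9, -0.4, -1.3]
grip_width: 0.0176
board [-38.6   2.3] z 0.1701 rot [ 3.094 -0.051  0.293] F [-0.9 -0.4 -1.3] t 21.5 w 0.0176
lens [0.6533 0.0886 0.1493] tilt 0.026 need tool xyz cm [-0.23  0.22  0.22]
lens px [[284.4478127  98.6072722]] carrier ctr px pred [[280.47187786 119.67751944]]
```

View pics/w22c.png

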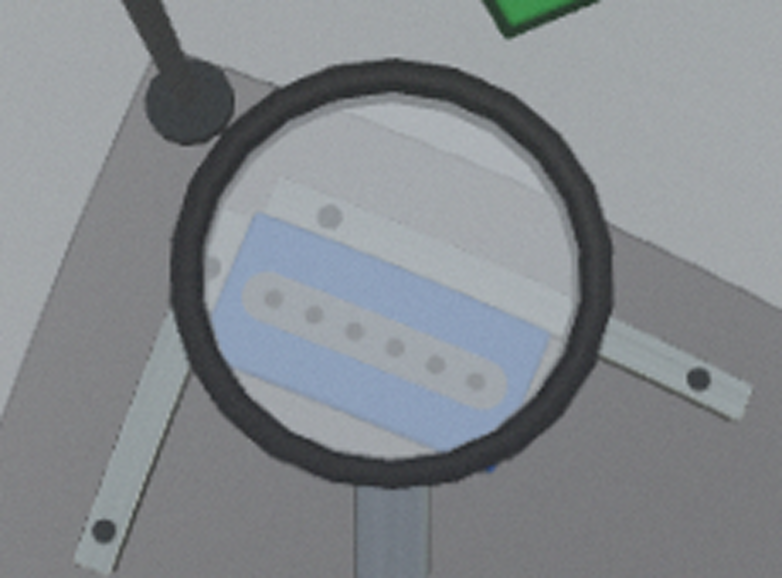

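```bash
python3 -m pendant '[{"x":-0.15,"y":0.15,"z":0.15,"yaw":0,"claw":1},{"x":0,"y":0,"z":0,"yaw":0,"claw":1},{"x":0,"y":0,"z":0,"yaw":0,"claw":1},{"x":0,"y":0,"z":0,"yaw":0,"claw":1}]';python3 - <<'E'
from h import *
st();needL((*fromB((47.3,35.4)),.147))
for i in range(4): ctrl.camera("wrist")
c=shot('wrist','w23'); d=shot('side','d5'); st();needL((*fromB((47.3,35.4)),.147))
cv2.imwrite("pics/d5c.png",cv2.resize(d["frame"][140:240,220:340],None,fx=6,fy=6,interpolation=cv2.INTER_CUBIC))
E
```

```text
clock: 21.95
tool_pos: [0.5616, 0.0596, 0.1683]
tcp_rot: [3.094, -0.051, 0.293]
contact_force: [-0.2, 0.3, -0.5]
grip_width: 0.0178
board [-39.6  -0.2] z 0.1683 rot [ 3.094 -0.051  0.293] F [-0.2  0.3 -0.5] t 21.95 w 0.0178
lens [0.652  0.0862 0.1475] tilt 0.026 need tool xyz cm [-0.03  0.03  0.05]
board [-39.5  -0. ] z 0.1684 rot [ 3.094 -0.051  0.293] F [-1.3 -0.1 -0.3] t 22.25 w 0.0178
lens [0.6521 0.0863 0.1476] tilt 0.026 need tool xyz cm [-0.05  0.04  0.06]
```

View pics/d5c.png

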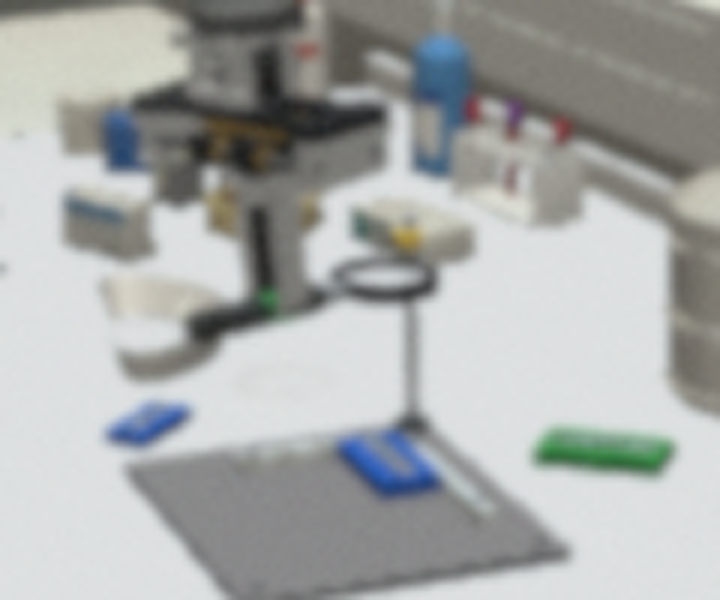

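```bash
python3 - <<'E'
from h import *
c=ctrl.camera("side"); L,_=lens(); print("pred lens px",proj(c,[L]).round(1),"seen 284.3,186.3; z sens",proj(c,[L+[0,0,.005]]).round(1))
print("collar pred z.147",proj(c,[[.7073,.1575,.147]]).round(1),"seen 287.8 179.3")
E
```

```text
pred lens px [[283.8 186. ]] seen 284.3,186.3; z sens [[283.8 184.8]]
collar pred z.147 [[288.1 179.6]] seen 287.8 179.3
```

All the checks agree and the arm is still, so I'm handing the job in.

```bash
python3 -c "
from station import ctrl
print(ctrl.close_job())"
```

```text
the job is handed in; nothing more can be done
None
```

I handed the job in at about 22 s of the 67 s limit, with the carrier in the corner and the lens held still above it. The hand-in reported no verdict.

- **Carrier:** I pushed it with both fingers against the far stop, then along the far stop against the left stop, then once more in x.
    - The first sideways push stalled about 5 mm short because the tapered fingertip rode on the carrier's top edge. I backed off, lowered the tip and pushed again.
    - Before that last push I measured the centre about 22.6 mm and 45.1 mm from the two stops (22 and 45 nominal) and the angle about 0.003 rad off square. One reading of its far edge alone suggested a gap of up to about 2.5 mm.
    - The last push then stopped at the same place as the first, and later pictures show it snug.
- **Lens:** I gripped it at the green band with 35 N, and it did not slip in the fingers.
    - Its centre is within 1 mm of the carrier's centre by calculation. The wrist picture agreed on the carrier's position to a fraction of a pixel.
    - Tilt is about 0.03 rad, against the 0.12 rad allowed.
    - The lens is at 147.5 mm. I took the collar to be at 147 mm; the separate readings ranged from 143 to 151 mm, so the likely error is 2–3 mm against the 8 mm allowed.
- **Rest of the scene:** Nothing in the later pictures or forces suggested that the collar, the post or the other things were touched. I did not re-measure their positions at the end.

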